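Lock a drawer front on with its cam connector

ROBOT

A 6-joint arm with a two-finger parallel gripper is mounted at the origin on a cart in front of the work surface, level with it; the furniture and walls round the work are solid. World frame = base frame: x ahead of the robot, y to its left, z up, the work surface at z = 0. Lengths are in mm, angles in rad, forces in N, time in s.
With the tool pointing down it reaches from about 300 to 775 mm from the base axis. Payload 14.6 kg.
Tool frame: the origin (TCP) lies between the finger pads; the fingertips stand 8 mm ahead of it and the grasp point (between the pads) lies 11 mm behind it; z points along the fingers, y is the direction in which the jaws open and shut (so a half turn about z gives the same grasp; the last joint's range is limited). The gripper opens to 94 mm and grips with 3 to 60 N. Pads are 16 mm wide; open, the fingers measure 119 mm over their backs; the gripper's body (75 mm by 177 mm) begins 78 mm behind the grasp point.
Start: joints at [-1.263, 0.3, 1.521, -0, 1.321, -0.067], TCP at [201.34, -511.812, 213.446] pointing down, gripper open.
Joint ranges: [-3.03, 3.03], [-0.79, 2.21], [0.23, 2.52], [-1.04, 4.18], [0, 3.07], [-2.55, 2.55]. Speed limits (rad/s): [2.22, 2.22, 2.57, 3.14, 3.14, 3.14].

INTERFACE

Orientations are given as [roll, pitch, yaw] about the fixed x, y, z axes, in that order (R = Rz(yaw) Ry(pitch) Rx(roll)).
In Python, from cell import manip gives the robot as it stands. The module is installed in compiled form; this text tells all that it offers.
- The arm moves only by the tool send_rows, never from a script. Its argument "series" is a list that holds one entry, the list of rows, each a list of 5 numbers: the opening, from 0 (shut) to 1 (fully open), then the shift along the tool's x, y, z in mm, then the turn about the tool's z in degrees. In form: [[[gripper, dx, dy, dz, roll], ...]]. A call has 1 to 10 rows; each row is the pose to reach, as a shift and turn from the pose commanded when the call began, along the tool's axes at that moment; what a row does not reach only later rows make up. A row lasts 1/10 s, in which the tool goes at most 50 mm and 8.59 degrees, less where a joint would pass 70% of its speed; a pose out of reach is approached as far as the arm can. A call with a gripper value outside its range is refused whole. The fingers move at their own pace and stop on an object; "newtons" is the grip in N (left out, the last holds). Time passes only in rows, so rows that repeat a pose let the fingers close. It gives the time, the measured TCP pose, the force and the opening at its end, in the units of the state.
- manip.read_state(): the state, without advancing time (a new reading comes with each control period).
- manip.camera(name): name is "scene" or "top" or "wrist"; returns a dict with "img" (480x640x3 uint8, red, green, blue), "vfov" (degrees; the focal length in pixels is half the picture's height over the tangent of half this angle, whatever the lens; pixels are square), "cx", "cy" (the principal point, pixels), "pose" (4x4, takes a point from camera to world coordinates); the wrist camera has in their place "T_tool_cam" (4x4, takes a point from camera to tool coordinates, whose origin is the TCP and whose axes are the flange's). Camera axes: x right, y down, z forward; pixel columns grow to the right and rows downward; lengths in mm; the calibration is good to about 2 mm. A picture is of the moment at which its call begins: read the wrist's pose just before it. There is no depth.
- manip.sign_off(): hands the job in, once; it reports no verdict.
Trained networks look in a picture, given as the dict that the camera call returned (one of the last four; its "shot" number tells which), for a name from the list of things; names that differ only in an ending like _2 or _b are one class to them, and where a whole thing is asked for, a point or a joint stands for the part that bears it (a point fixed in the world has none). Each returns a list of dicts, best first, with "conf" (0 to 1); they miss things now and then, are a little off and sometimes report something else, mostly with a low value. They report only what shows in the picture. A call takes as long as a camera call. They do not tell look-alikes from the thing itself.
- manip.find_in(target, picture): "rect" ([left, top, width, height] in pixels, round what is visible of it).
- manip.silhouettes(target, picture): "pixels" (480x640 bool, what is visible of it) and "rect" ([left, top, width, height] in pixels, round what is visible of it).
The state is a dict: "clock": time; "joints": joint angles; "qd": joint speeds; "effort": joint torques, N m; "eef_pos": TCP position; "eef_rot": TCP orientation; "wrist_force": force on the tool from outside, world axes, zero at the start; "moment": the same for the moment, N m; "finger_gap": finger opening in mm.
Only numpy, scipy, OpenCV 4.12 (cv2) and the standard library are available. Lean on these libraries where they do the work, as an engineer would, in place of code of your own. Each camera call takes 0.05 s, during which the arm holds its last target. There are 200 camera calls.

TASK

Fit the loose drawer front to the drawer box: stand it between the box's side boards with its bolt in the mouth of the rail, up against the two spring pins, and let go. Take the broad-bladed screwdriver from the tool block and turn the cam disc clockwise with it until it is fully locked and has drawn the front home against the rail. Put the screwdriver back in its hole in the block, and leave the narrow screwdriver and the other things on the bench alone.

Things in the scene. Friction and masses are not known exactly. Their poses are not given: they have to be found in the camera images.
- drawer_box: Fixed light brown wooden drawer box, 131 wide (y), 46 high. Origin on the worktop under the cam axis; x points into the box (away from where the front goes), z up. Front rail 60 mm deep: flat face at x = -30 mm, top at z = 46. Side boards 8 mm thick, 115 mm apart inside, run forward of the rail face to x = -50 mm, then flare outward 10 mm further.
- rail_mouth (a point): Centre of the mouth in the rail's front face, at x = -30, y = 0, z = 26 mm of drawer_box, same axes. The mouth is a slot 18 mm wide, open at the top, floor at z = 12, leading to the cam: the bolt of the front goes in here along +x.
- spring_pins (a point): Midway between the resting tips of two steel spring pins (8 mm round, at y = +/-42, z = 26 of drawer_box) that stand 3.5 mm out of the rail face and hold a front off by that much. Together they push back with about 3.5 N at first, 8 N when pressed flush: a front pushed home by hand springs back out.
- drawer_front: Loose light brown wooden board standing upright, 18 thick (x) x 112 wide (y) x 95 mm high, 0.24 to 0.39 kg. Origin at the centre of its underside, z up. A bolt sticks out of its +x (inner) face, a small round pull 20 mm out of the -x face at z = 45. Above z = 56 it is a plain board to be gripped across its thickness. Fitted, its axes are parallel to drawer_box's.
- inner_face (a point): Point on the drawer front's inner (+x) face, 9 mm in x from its origin and 26 up; axes as drawer_front. At x = -33.5 mm of drawer_box when the front rests on the spring pins, -30 mm when home.
- bolt_head (a point): Centre of the bolt's 13 mm ball head, 27.5 mm in +x from the drawer front's origin and 26 mm up; axes as drawer_front; neck 5 mm thick. At x = -15 mm of drawer_box when the front rests on the spring pins, -11.5 mm when home.
- cam_disc (a joint): Angle of the steel cam disc, 49 mm across, in the top of the rail. Starts at -0.12 to 0 (unlocked, the bolt can enter), grows as it turns clockwise seen from above, to a stop at 1.4. It hooks the ball head at about 0.4 to 0.6, draws the front in until about 1.1 and holds it beyond; locked from 1.15. Stays where it is left. Turning takes up to about 0.2 N m.
- cam_slot (a point): Centre of the cam disc's top face, 47 mm above the worktop, on the turning axis; turns with the disc. Its x axis runs along the screwdriver slot, which crosses the whole disc: 4.4 mm wide, 7 mm deep (floor at z = 40), with edges chamfered to 6.8 mm at the top.
- tool_block: Fixed dark wooden block 140 (x) x 50 (y) x 50 mm high. Origin at the centre of its underside. Two square 20 mm holes at x = -45 and x = +45 mm, y = 0, 47 mm deep.
- broad_driver: Loose broad-bladed screwdriver, standing blade down in one of the two holes, 111 mm long, 0.1 kg. Origin at the middle of the blade's tip, z up the shaft. Blade 14 wide (along x) x 2.4 thick (along y); shaft 7 round; 27 mm collar at z = 45 to 49, rests on the block; black square handle 22 x 22 mm, sides along x and y, z = 49 to 111. In the block its origin is 5 mm above the worktop.
- narrow_driver: Other, narrow screwdriver in the block's other hole: like the broad one, but blade 6 mm wide and handle 14 x 14 x 48 mm. To be left alone. Origin at the blade's tip.
- loupe: Black loupe, 36 round x 34 mm, a bystander; origin under its centre.
- battery_9v: Small block battery, 27x50x18 mm, a bystander; origin under its centre.
- bubble_level: Round bubble level, 36 across x 10 mm, a bystander; origin under its centre.
Mind the look-alikes: they are no part of the job. What is shaped like the broad_driver but purple or red is not meant.

How it is judged:
By the outcome, as a careful person would: the job done as asked, in the order asked, and still so for the second after the job is handed in, with the robot touching nothing.
It also fails if it takes over 72 s, if anything falls off the work surface, if the arm or the gripper's body presses on something with over 40 N, if the wrist force passes 120 N, or if a joint passes its speed limit or range.

## Working session

There is one attempt and no reset: what is moved stays moved. The work goes in short steps, Python scripts to look and compute and a tool call to move; the robot and the scene stay as the last step left them, time stands still between calls to the robot, and variables do not carry over. Pictures are saved under pics/ and viewed, about 8 in all and at most 12, crops included, and the job is handed in when it is done.

Besides the shell and the picture viewer there is one more tool, called after "Request:" by a JSON object that holds its "method" and its "body". send_rows: Moves the arm, as the interface text tells. Its arguments: {"type":"object","properties":{"series":{"type":"array"},"newtons":{"type":"number"}},"required":["series"]}

```bash
mkdir -p pics; ls
python3 - <<'E'
from cell import manip
import cv2,numpy as np,json
s=manip.read_state();print(s)
for n in ["scene","top"]:
    c=manip.camera(n);cv2.imwrite(f"pics/{n}0.png",c["img"][:,:,::-1])
    print(n,c["vfov"],c["cx"],c["cy"],c["pose"].round(3).tolist(),c["shot"])
    for t in ["drawer_box","drawer_front","cam_disc","tool_block","broad_driver","narrow_driver"]:
        print(t,[(d["rect"],round(d["conf"],2)) for d in manip.find_in(t,c)][:4])
E
```

```text
pics
{'clock': 0.0, 'joints': array([-1.26262212e+00,  3.00473633e-01,  1.52158070e+00,  1.27920621e-05,
        1.32070979e+00, -6.66075541e-02]), 'qd': array([ 0.00129101,  0.00023665, -0.00030907,  0.00097774,  0.00025967,
       -0.00036742]), 'effort': array([ 8.55446451e-04, -5.31803226e+01, -3.52739596e+01,  7.08506349e-02,
        2.42993556e-02, -1.26439249e-04]), 'eef_pos': array([ 201.25677385, -511.57994063,  212.88510137]), 'eef_rot': array([-3.14042461e+00, -9.03336670e-05,  3.74778534e-01]), 'wrist_force': array([-0.92751663,  0.07250993,  0.55543554]), 'moment': array([ 0.00973755, -0.02636721, -0.01477253]), 'finger_gap': 94.02760078059659}
scene 42.74364358068608 319.10289470763536 239.21865294089523 [[-0.577, -0.53, 0.622, -46.74], [-0.817, 0.356, -0.454, 501.929], [0.02, -0.77, -0.638, 701.566], [0.0, 0.0, 0.0, 1.0]] 1
drawer_box [([181.8, 224.3, 115.4, 95.4], 0.65)]
drawer_front [([391.7, 215.4, 58.8, 79.3], 0.96)]
cam_disc [([230.3, 250.1, 25.7, 24.9], 0.87)]
tool_block [([310.7, 195.3, 65.7, 71.9], 0.84)]
broad_driver [([376.3, 176.5, 19.6, 55.3], 0.79), ([348.9, 196.9, 20.7, 39.8], 0.61), ([416.9, 184.4, 18.1, 42.0], 0.56)]
narrow_driver [([324.4, 174.4, 13.7, 32.7], 0.6)]
top 50.427991756284726 329.21274736396714 236.25892653746897 [[0.064, -0.97, 0.236, 377.463], [-0.998, -0.062, 0.018, 28.726], [-0.003, -0.237, -0.972, 945.418], [0.0, 0.0, 0.0, 1.0]] 2
drawer_box [([227.1, 179.3, 77.9, 76.6], 0.77)]
drawer_front [([367.5, 293.1, 68.6, 32.2], 0.89)]
cam_disc [([250.7, 205.1, 27.6, 25.1], 0.94)]
tool_block [([352.3, 192.6, 37.3, 80.1], 0.89), ([226.4, 178.5, 77.3, 77.3], 0.43), ([207.5, 306.5, 20.2, 20.7], 0.35)]
broad_driver [([402.8, 224.1, 19.4, 24.2], 0.73), ([431.7, 256.1, 21.9, 22.3], 0.55), ([361.5, 240.3, 16.8, 19.8], 0.5)]
narrow_driver [([373.6, 197.3, 12.2, 16.4], 0.65)]
```

Run:
```python
import cv2
a=cv2.imread("pics/scene0.png")[150:350,160:480];b=cv2.imread("pics/top0.png")[150:350,180:480]
cv2.imwrite("pics/v1.png",cv2.resize(a,(800,500),interpolation=3))
cv2.imwrite("pics/v2.png",cv2.resize(b,(800,533),interpolation=3))
```

```text
(no output)
```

View pics/v1.png

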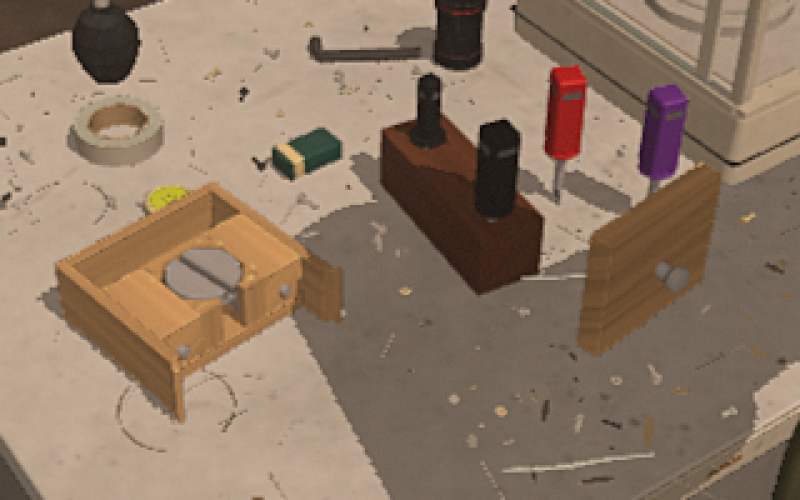

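View pics/v2.png

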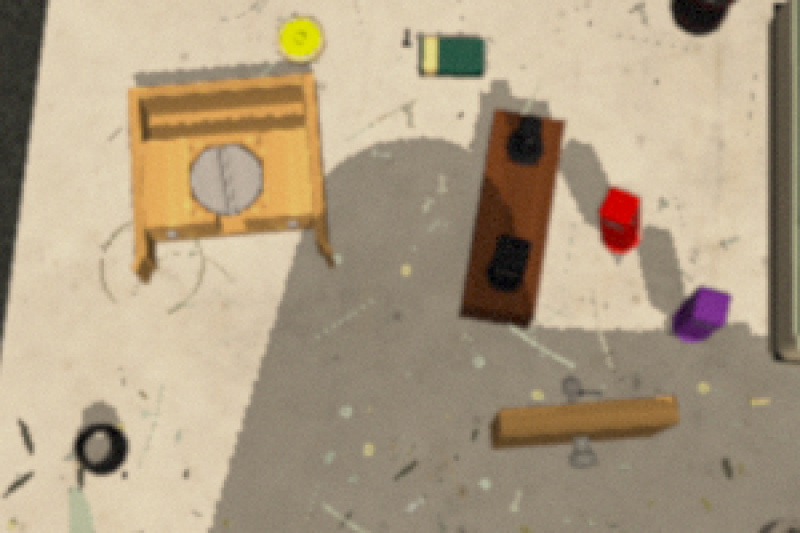

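Black broad driver stands at the near end of the block (scene ~(359,216), top ~(371,249)). The black narrow one is at the far end (scene ~(331,190)). The red (386,205) and purple (426,205) drivers are look-alikes outside the block. The front stands to the right with its bolt facing +x, like the box.

```bash
cat > h.py <<'E'
import numpy as np,cv2
from cell import manip
from scipy.spatial.transform import Rotation as R
def cam(n):
    s=manip.read_state(); c=manip.camera(n)
    if n=="wrist":
        T=np.eye(4);T[:3,:3]=R.from_euler("xyz",s["eef_rot"]).as_matrix();T[:3,3]=s["eef_pos"];c["pose"]=T@c["T_tool_cam"]
    return c
def ray(c,uv,z):
    f=240/np.tan(np.radians(c["vfov"])/2);uv=np.atleast_2d(np.array(uv,float))
    d=np.c_[(uv-[c["cx"],c["cy"]])/f,np.ones(len(uv))]@c["pose"][:3,:3].T;o=c["pose"][:3,3]
    return o+d*((z-o[2])/d[:,2])[:,None]
def proj(c,P):
    f=240/np.tan(np.radians(c["vfov"])/2)
    p=(np.atleast_2d(P)-c["pose"][:3,3])@c["pose"][:3,:3]
    return p[:,:2]/p[:,2:]*f+[c["cx"],c["cy"]]
def st():
    s=manip.read_state();print("t",round(s["clock"],2),"pos",s["eef_pos"].round(1),"rot",s["eef_rot"].round(4),"F",s["wrist_force"].round(1),"M",s["moment"].round(2),"gap",round(s["finger_gap"],1),"q",s["joints"].round(2))
E
python3 - <<'E'
from h import *
c=cam("top")
cr=lambda p:np.array(p)/2.6667+[180,150]
np.set_printoptions(precision=1,suppress=True)
print("front top inner",ray(c,cr([(499,408),(676,396)]),95)[:,:2])
print("front top outer",ray(c,cr([(497,424),(678,410)]),95)[:,:2])
print("box outerL",ray(c,cr([(128,90),(137,235)]),46)[:,:2],"R",ray(c,cr([(316,75),(327,225)]),46)[:,:2])
print("rail",ray(c,cr([(160,240),(310,226)]),46)[:,:2])
print("cam",ray(c,cr([(227,180)]),47)[:,:2], "slot",ray(c,cr([(219,146),(229,213)]),47)[:,:2])
print("block",ray(c,cr([(496,110),(564,121),(530,326),(461,317)]),50)[:,:2])
print("handle top",ray(c,cr([(515,245)]),116)[:,:2])
E
```

```text
front top inner [[ 473.9  -25.9]
 [ 488.4 -135.9]]
front top outer [[ 463.9  -25.1]
 [ 479.8 -137.3]]
box outerL [[684.3 240.1]
 [581.  222.4]] R [[703.7 109.8]
 [596.3  93.8]]
rail [[578.5 206.4]
 [594.8 105.3]]
cam [[623.4 164.7]] slot [[647.3 172.5]
 [600.2 161.1]]
block [[684.6 -17.1]
 [679.6 -64.3]
 [534.8 -46.8]
 [537.9  -0.6]]
handle top [[573.9 -29.8]]
```

Request:
{"method": "send_rows", "body": {"series": [[[1,278,-355,0,-76],[1,278,-355,0,-76],[1,278,-355,0,-76],[1,278,-355,0,-76],[1,278,-355,0,-76],[1,278,-355,0,-76],[1,278,-355,0,-76],[1,278,-355,0,-76],[1,278,-355,0,-76],[1,278,-355,0,-76]]], "newtons": 30}}

```text
clock: 1.75
eef_pos: [331.0, -75.0, 213.7]
eef_rot: [3.14, -0.0, 1.714]
wrist_force: [-0.4, -1.4, -0.3]
finger_gap: 94.0
```

```bash
cat >> h.py <<'E'
def mv(x,y,z,yaw):
    s=manip.read_state();M=R.from_euler("xyz",s["eef_rot"]);d=M.inv().apply(np.array([x,y,z])-s["eef_pos"])
    a=np.degrees((s["eef_rot"][2]-yaw+np.pi)%(2*np.pi)-np.pi);print("mv",d.round(1),"roll",a.round(2))
E
python3 - <<'E'
from h import *
st();c=cam("wrist");print(c["T_tool_cam"].round(3).tolist(),c["vfov"],c["cx"],c["cy"]);mv(430,-80,213,1.70)
cv2.imwrite("pics/w1.png",c["img"][:,:,::-1])
for t in ["drawer_front","tool_block","broad_driver"]: print(t,[(d["rect"],round(d["conf"],2)) for d in manip.find_in(t,c)][:4])
E
```

```text
t 1.75 pos [331.  -75.  213.7] rot [ 3.1405e+00 -2.0000e-04  1.7138e+00] F [-0.4 -1.4 -0.3] M [-0.08 -0.11  0.01] gap 94.0 q [-0.33 -0.2   2.04  0.    1.29 -0.47]
[[-0.001, -0.964, -0.264, 76.643], [1.0, -0.001, -0.0, -0.706], [-0.0, -0.264, 0.964, -172.364], [0.0, 0.0, 0.0, 1.0]] 66.75068051991647 319.8471446797721 242.25981521181413
mv [-16.3  98.1   0.8] roll 0.46
drawer_front [([434.3, 188.8, 70.1, 141.7], 0.87)]
tool_block [([515.6, 175.7, 124.4, 75.1], 0.76)]
broad_driver [([539.2, 246.6, 100.8, 55.3], 0.97), ([505.6, 317.9, 74.0, 17.1], 0.81)]
```

Request:
{"method": "send_rows", "body": {"series": [[[1,-17,50,0,0],[1,-17,98,0,0],[1,-17,148,0,0],[1,-17,158,0,0],[1,-17,158,0,0],[1,-17,158,0,0]]]}}

```text
clock: 2.55
eef_pos: [487.9, -77.3, 213.3]
eef_rot: [-3.141, -0.0, 1.699]
wrist_force: [-0.2, 0.6, 0.4]
finger_gap: 93.8
```

Run:
```python
from h import *
import pickle
st();c=cam("wrist");pickle.dump(c,open("w2.pkl","wb"))
i=c["img"][:,:,::-1].copy()
for t in ["drawer_front","tool_block","broad_driver"]: print(t,[(d["rect"],round(d["conf"],2)) for d in manip.find_in(t,c)][:4])
cv2.imwrite("pics/w2.png",i)
```

```text
t 2.55 pos [487.9 -77.3 213.3] rot [-3.1408e+00 -1.0000e-04  1.6990e+00] F [-0.2  0.6  0.4] M [-0.07 -0.08  0.02] gap 93.8 q [-0.23  0.18  1.68 -0.    1.29 -0.36]
drawer_front [([275.1, 164.2, 64.6, 137.5], 0.71)]
tool_block [([372.5, 152.6, 168.6, 89.3], 0.69)]
broad_driver [([403.5, 170.8, 50.8, 43.2], 0.83), ([407.2, 216.6, 93.9, 60.2], 0.8), ([366.0, 294.9, 49.0, 30.1], 0.56)]
```

View pics/w2.png

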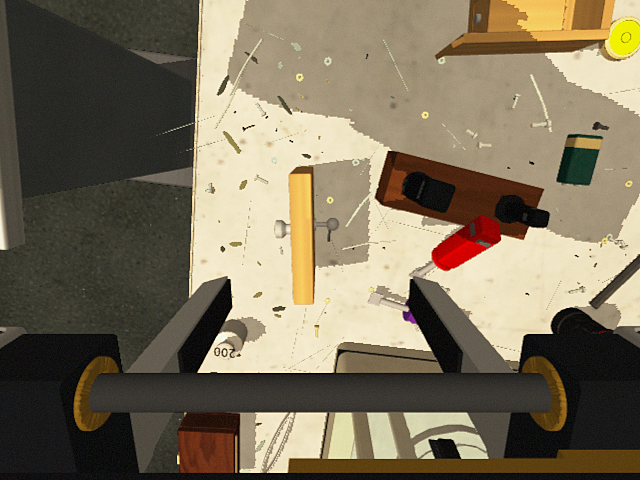

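Run:
```python
from h import *
import pickle
np.set_printoptions(precision=1,suppress=True)
c=pickle.load(open("w2.pkl","rb"));hsv=cv2.cvtColor(c["img"],cv2.COLOR_RGB2HSV)
m=cv2.inRange(hsv,(10,70,120),(25,255,255));m[:160]=0;m[310:]=0;m[:,:280]=0;m[:,325:]=0
r=cv2.minAreaRect(cv2.findNonZero(m));p=cv2.boxPoints(r);print(r)
w=ray(c,p,95)[:,:2];print(w,w.mean(0),[np.linalg.norm(w[i]-w[i-1]) for i in range(4)])
for row in (185,210,260,290):
    x=np.flatnonzero(m[row]);print(row,x.min(),x.max(),ray(c,[(x.min(),row),(x.max()+1,row)],95)[:,:2])
i=cv2.resize(c["img"][150:320,270:470,::-1],(800,680),interpolation=3)[:600];cv2.imwrite("pics/w2c.png",i)
```

```text
((303.5, 236.0), (146.0, 41.0), 90.0)
[[ 450.7  -20.3]
 [ 482.5  -16.2]
 [ 498.7 -139.6]
 [ 463.3 -144.1]] [473.8 -80.1] [np.float64(124.45696158676115), np.float64(32.007895105946865), np.float64(124.4027032527436), np.float64(35.704577355593266)]
185 289 314 [[457.2 -36.7]
 [477.6 -34.1]]
210 289 314 [[459.3 -56.7]
 [480.1 -54. ]]
260 291 324 [[465.4 -98.7]
 [493.7 -95. ]]
290 292 314 [[ 469.1 -125.4]
 [ 488.7 -122.9]]
```

View pics/w2c.png

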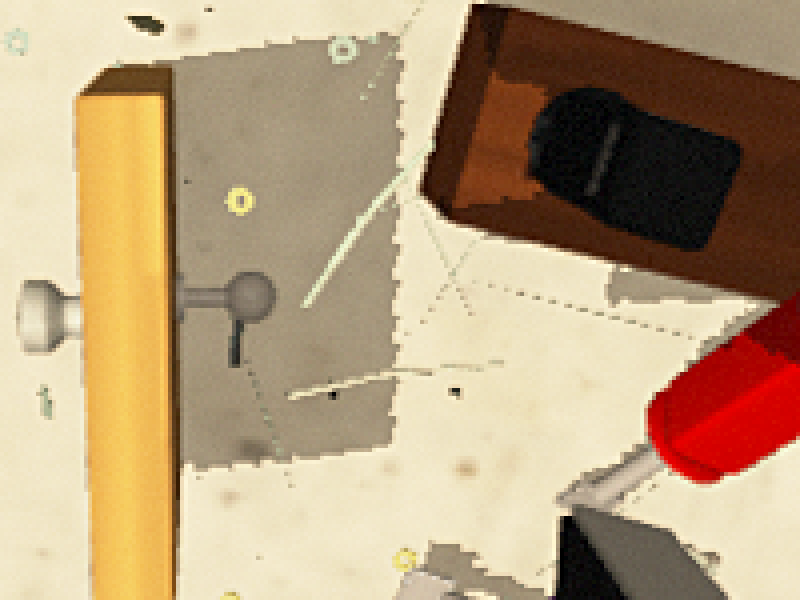

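```bash
python3 -c "
from h import *
mv(472.7,-81,67,1.704)"
```

```text
mv [ -2.4 -16.1 147. ] roll -0.22
```

Request:
{"method": "send_rows", "body": {"series": [[[0.6,-2.4,-16,40,-0.3],[0.6,-2.4,-16,80,-0.3],[0.6,-2.4,-16,115,-0.3],[0.6,-2.4,-16,140,-0.3],[0.6,-2.4,-16,147,-0.3],[0.6,-2.4,-16,147,-0.3],[0,-2.4,-16,147,-0.3],[0,-2.4,-16,147,-0.3],[0,-2.4,-16,147,-0.3],[0,-2.4,-16,147,-0.3]]], "newtons": 40}}

```text
clock: 3.75
eef_pos: [473.7, -80.5, 67.0]
eef_rot: [3.141, 0.0, 1.707]
wrist_force: [0.3, 0.1, -0.6]
finger_gap: 28.0
```

Request:
{"method": "send_rows", "body": {"series": [[[0,0,0,0,0],[0,0,0,0,0],[0,0,0,-10,0],[0,0,0,-40,0],[0,0,0,-90,0],[0,0,0,-100,0],[0,0,0,-100,0]]]}}

```text
clock: 4.45
eef_pos: [474.0, -80.6, 168.1]
eef_rot: [3.139, 0.001, 1.706]
wrist_force: [-0.6, -0.3, -3.8]
finger_gap: 17.6
```

Run:
```python
from h import *
st()
c=cam("wrist");cv2.imwrite("pics/w3.png",c["img"][:,:,::-1]);st();mv(500,110,167,1.73)
```

```text
t 4.45 pos [474.  -80.6 168.1] rot [3.1386e+00 1.2000e-03 1.7065e+00] F [-0.6 -0.3 -3.8] M [ 0.01 -0.09  0.07] gap 17.6 q [-0.24  0.19  1.77  0.    1.18 -0.38]
t 4.5 pos [473.2 -80.4 166.3] rot [3.1414e+00 1.0000e-04 1.7065e+00] F [-0.2  0.4 -3. ] M [-0.01 -0.06  0.01] gap 17.3 q [-0.24  0.19  1.77  0.    1.18 -0.38]
mv [185.   52.3  -0.7] roll -1.35
```

View pics/w3.png

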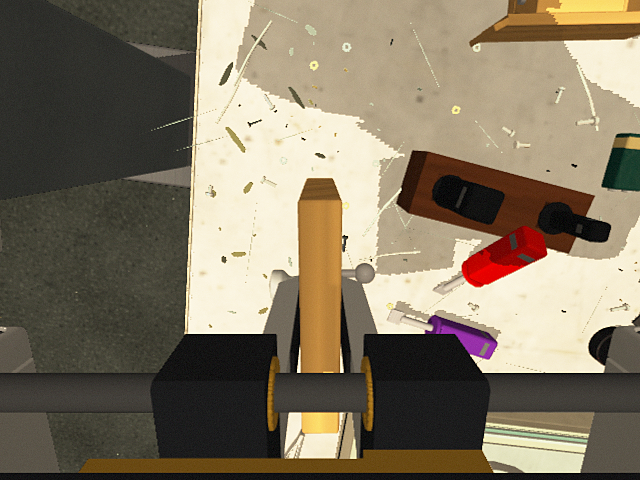

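Request:
{"method": "send_rows", "body": {"series": [[[0,50,14,0,-1.5],[0,100,28,0,-1.5],[0,150,42,0,-1.5],[0,180,52,0,-1.5],[0,185,52,0,-1.5],[0,185,52,0,-1.5]]]}}

```text
clock: 5.1
eef_pos: [499.0, 110.5, 164.5]
eef_rot: [-3.138, 0.0, 1.735]
wrist_force: [0.3, -1.0, -2.4]
finger_gap: 17.8
```

Run:
```python
from h import *
import pickle
np.set_printoptions(precision=1,suppress=True)
st()
c=cam("wrist");pickle.dump(c,open("w4.pkl","wb"))
p=c["pose"];s=manip.read_state();zt=s["eef_pos"][2]+28
w=ray(c,[(320,200),(320,432)],zt);print(R.from_euler("xyz",s["eef_rot"]).inv().apply(w-s["eef_pos"]))
print([(d["rect"],d["conf"]) for d in manip.find_in("cam_disc",c)])
i=c["img"][:,:,::-1];cv2.imwrite("pics/w4.png",i)
cv2.imwrite("pics/w4c.png",cv2.resize(i[60:360,300:640],(800,706),interpolation=3)[:600])
```

```text
t 5.1 pos [499.  110.5 164.5] rot [-3.1  0.   1.7] F [ 0.3 -1.  -2.4] M [-0.1 -0.1 -0. ] gap 17.8 q [ 0.1  0.3  1.7 -0.   1.2 -0. ]
[[ 55.6  -0.8 -28. ]
 [-55.8  -0.7 -28. ]]
[]
```

View pics/w4c.png

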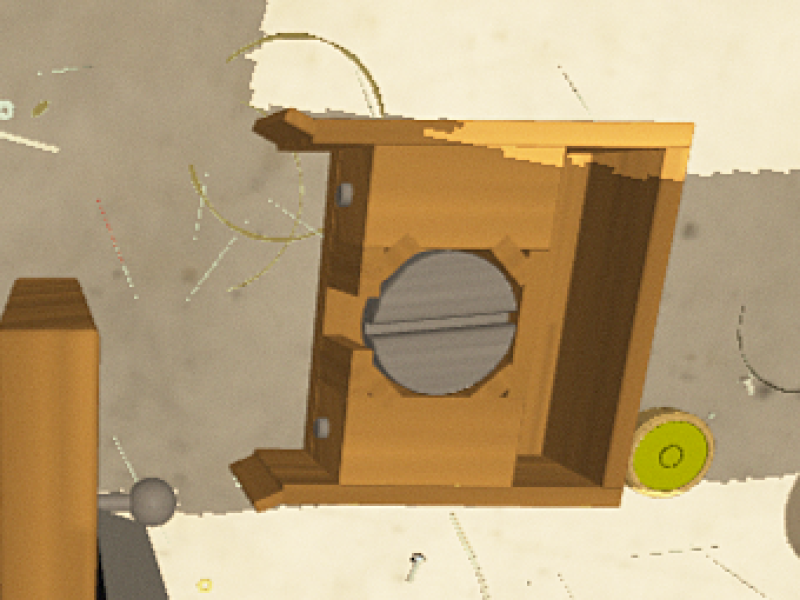

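Run:
```python
from h import *
import pickle
np.set_printoptions(precision=1,suppress=True)
c=pickle.load(open("w4.pkl","rb"));k=lambda p:np.array(p,float)*340/800+[300,60]
g=lambda p,z:ray(c,k(p),z)[:,:2]
an=lambda w:np.arctan2(*(w[1]-w[0])[::-1])
rf=g([(340,485),(374,147)],46);print("rail face",rf,an(rf)-np.pi/2,np.linalg.norm(rf[1]-rf[0]),rf.mean(0))
u=g([(300,115),(694,123)],46);l=g([(265,507),(620,507)],46);print("sides",u,an(u),l,an(l))
ui=g([(313,149),(372,147)],46);li=g([(285,487),(515,487)],46);print("inner",ui,li)
cc=g([(441,322.5)],47);print("cam",cc);sl=g([(366,328),(515,317)],47);print("slot",sl,an(sl),np.linalg.norm(sl[1]-sl[0]))
pins=g([(346,195),(322,427)],26);print("pins",pins,np.linalg.norm(pins[1]-pins[0]),pins.mean(0),an(pins[::-1])-np.pi/2)
h=c["img"].astype(int)
```

```text
rail face [[605.2 103.9]
 [587.1 217.5]] 0.1583616872164615 115.02518913282434 [596.2 160.7]
sides [[561.2 223.1]
 [686.  241.2]] 0.1438416172713392 [[580.7  91.4]
 [706.6 112.3]] 0.1645331296561335
inner [[567.8 213.7]
 [586.4 217.4]] [[586.  100. ]
 [667.1 113.4]]
cam [[623.9 166.3]]
slot [[599.4 160.3]
 [648.  172.1]] 0.2384222408859842 50.05044162835927
pins [[588.5 202.6]
 [601.  119.5]] 84.01697367139396 [594.8 161.1] 0.14827241757116383
```

```bash
python3 -c "
from h import *
st();mv(549.8,153.7,68,1.727)"
```

```text
t 5.2 pos [499.4 109.  165.3] rot [-3.1395e+00  2.0000e-04  1.7322e+00] F [-0.4 -0.3 -3.5] M [-0.03 -0.09  0.02] gap 17.8 q [ 0.14  0.26  1.69 -0.    1.2  -0.02]
mv [36.  57.1 97.2] roll 0.3
```

Request:
{"method": "send_rows", "body": {"series": [[[0,20,30,0,0.3],[0,36,57,0,0.3],[0,36,57,30,0.3],[0,36,57,65,0.3],[0,36,57,90,0.3],[0,36,57,97,0.3],[0,36,57,97,0.3],[0,36,57,97,0.3]]]}}

```text
clock: 6.0
eef_pos: [551.0, 154.0, 70.4]
eef_rot: [3.14, -0.0, 1.726]
wrist_force: [0.6, 1.0, -2.6]
finger_gap: 18.0
```

Run:
```python
from h import *
import pickle
st()
c=cam("wrist");pickle.dump(c,open("w5.pkl","wb"));st()
i=c["img"][:,:,::-1];cv2.imwrite("pics/w5.png",i)
st();st()
```

```text
t 6.0 pos [551.  154.   70.4] rot [ 3.1402e+00 -1.0000e-04  1.7264e+00] F [ 0.6  1.  -2.6] M [-0.03 -0.1   0.01] gap 18.0 q [0.21 0.5  1.59 0.   1.04 0.05]
t 6.05 pos [551.  154.2  70.6] rot [ 3.1398e+00 -1.0000e-04  1.7267e+00] F [ 0.  -0.7 -2.3] M [-0.05 -0.08 -0.01] gap 17.7 q [ 0.21  0.5   1.59 -0.    1.04  0.05]
t 6.05 pos [551.  154.2  70.6] rot [ 3.1398e+00 -1.0000e-04  1.7267e+00] F [ 0.  -0.7 -2.3] M [-0.05 -0.08 -0.01] gap 17.7 q [ 0.21  0.5   1.59 -0.    1.04  0.05]
t 6.05 pos [551.  154.2  70.6] rot [ 3.1398e+00 -1.0000e-04  1.7267e+00] F [ 0.  -0.7 -2.3] M [-0.05 -0.08 -0.01] gap 17.7 q [ 0.21  0.5   1.59 -0.    1.04  0.05]
```

View pics/w5.png

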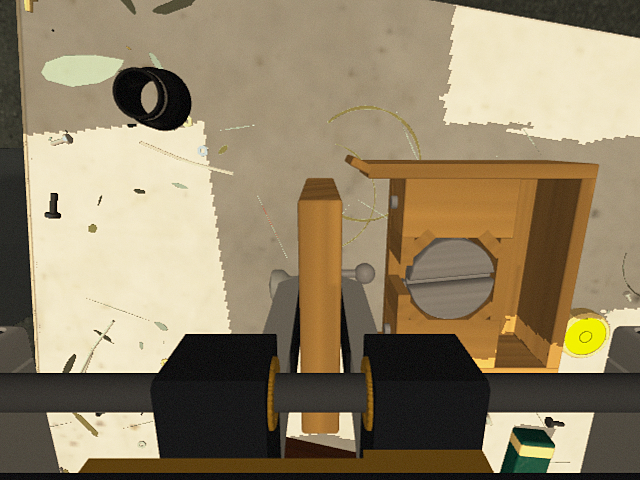

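Run:
```python
from h import *
import pickle
np.set_printoptions(precision=2,suppress=True)
c=pickle.load(open("w5.pkl","rb"));s=manip.read_state();M=R.from_euler("xyz",s["eef_rot"]).inv()
t=lambda p,z:M.apply(ray(c,p,z)-s["eef_pos"])
print("ball",t([(365,272)],29.6));print("cam",t([(450.5,278.5)],47));print("front ends",t([(320,199),(320,433)],98.5))
h=c["img"]
g=cv2.cvtColor(h,cv2.COLOR_RGB2GRAY)
# rail face mouth edges, board edges: print columns
for col in (396,400,408,415): print(col,g[255:292,col].tolist())
for col in (420,460): print(col,g[155:190,col].tolist())
i=cv2.resize(h[150:380,330:620,::-1],(800,634),interpolation=3)[:600];cv2.imwrite("pics/w5c.png",i)
```

```text
ball [[-1.1  27.19 41.06]]
cam [[ 1.21 74.05 23.74]]
front ends [[ 54.78  -0.7  -27.89]
 [-57.86  -0.79 -27.9 ]]
396 [58, 65, 65, 76, 95, 116, 131, 127, 125, 129, 122, 127, 122, 126, 127, 127, 126, 129, 125, 107, 75, 82, 79, 84, 78, 82, 82, 80, 79, 76, 80, 78, 87, 83, 83, 75, 69]
400 [65, 71, 73, 82, 82, 86, 95, 93, 95, 109, 126, 121, 123, 123, 120, 120, 126, 122, 126, 124, 129, 126, 114, 90, 80, 81, 80, 81, 79, 80, 77, 85, 83, 82, 77, 78, 83]
408 [127, 124, 128, 127, 123, 121, 120, 123, 128, 126, 107, 61, 69, 65, 65, 62, 65, 67, 69, 66, 63, 63, 61, 56, 79, 119, 131, 134, 123, 77, 69, 77, 79, 62, 58, 63, 71]
415 [115, 71, 65, 71, 74, 76, 88, 96, 106, 118, 126, 129, 137, 133, 128, 125, 121, 122, 123, 122, 121, 127, 125, 116, 105, 126, 132, 125, 88, 63, 81, 83, 90, 107, 111, 119, 121]
420 [140, 127, 130, 132, 124, 91, 78, 79, 74, 117, 118, 120, 119, 114, 116, 113, 116, 112, 111, 112, 115, 113, 111, 105, 126, 131, 132, 128, 129, 127, 129, 128, 131, 128, 130]
460 [160, 153, 156, 161, 157, 90, 82, 79, 79, 118, 118, 120, 112, 113, 114, 117, 113, 111, 124, 117, 121, 121, 116, 99, 125, 127, 128, 128, 129, 127, 129, 130, 128, 125, 130]
```

View pics/w5c.png

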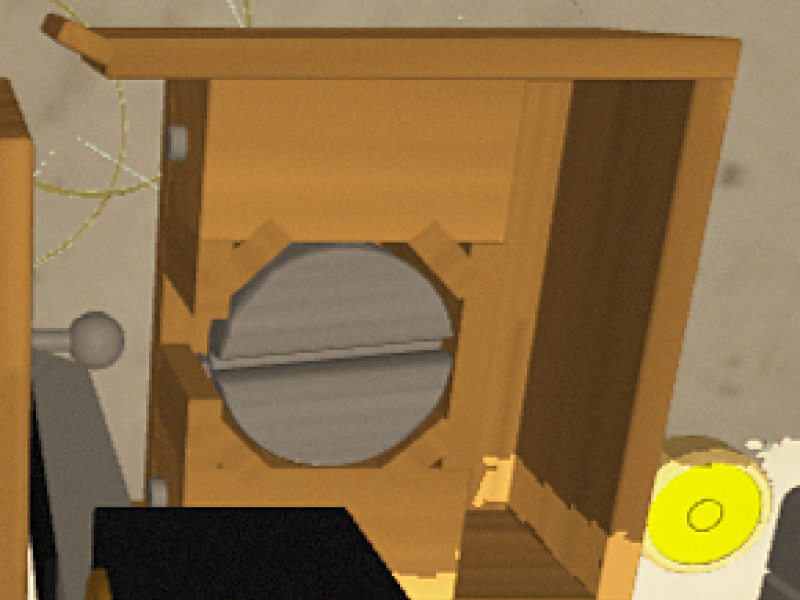

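Run:
```python
from h import *
import pickle
np.set_printoptions(precision=2,suppress=True)
c=pickle.load(open("w5.pkl","rb"));s=manip.read_state();M=R.from_euler("xyz",s["eef_rot"]).inv()
t=lambda p,z:M.apply(ray(c,np.array(p)*290/800+[330,150],z)-s["eef_pos"])
print("edge",t([(120,79),(650,79)],46));print("mouth",t([(195,313),(188,400)],46),"pins",t([(180,143),(161,492)],26),"disc",t([(330,355)],47))
print("ball",t([(96,339)],29.6))
```

```text
edge [[ 57.8   27.9   24.66]
 [ 57.69 130.71  24.85]]
mouth [[ 9.99 45.2  24.69]
 [-9.39 44.84 24.69]] pins [[ 42.14  44.36  44.69]
 [-41.87  44.34  44.68]] disc [[ 1.1  73.56 23.74]]
ball [[-1.68 27.08 41.06]]
```

Request:
{"method": "send_rows", "body": {"series": [[[0,1.5,0,1.5,0],[0,1.5,0,2.6,0],[0,1.5,4,2.6,0],[0,1.5,8,2.6,0],[0,1.5,12,2.6,0],[0,1.5,16,2.6,0],[0,1.5,20,2.6,0],[0,1.5,24,2.6,0],[0,1.5,27,2.6,0],[0,1.5,30,2.6,0]]]}}

```text
clock: 7.05
eef_pos: [580.0, 160.8, 66.8]
eef_rot: [-3.142, 0.0, 1.727]
wrist_force: [-0.5, -0.3, -2.9]
finger_gap: 18.0
```

```bash
python3 -c "
from h import *
st();s=manip.read_state();print(R.from_euler('xyz',s['eef_rot']).inv().apply(s['wrist_force']))"
```

```text
t 7.05 pos [580.  160.8  66.8] rot [-3.1415  0.      1.7274] F [-0.5 -0.3 -2.9] M [ 0.   -0.08 -0.04] gap 18.0 q [ 0.21  0.57  1.5  -0.    1.07  0.05]
[-0.23750103 -0.53965685  2.87156102]
```

Request:
{"method": "send_rows", "body": {"series": [[[0,0,1,0,0],[0,0,2,0,0],[0,0,3,0,0],[0,0,3,0,0]]]}}

```text
clock: 7.45
eef_pos: [582.8, 161.2, 66.9]
eef_rot: [3.142, 0.0, 1.727]
wrist_force: [0.2, -0.4, -2.7]
finger_gap: 17.5
```

Request:
{"method": "send_rows", "body": {"series": [[[0,0,0.7,0,0],[0,0,1.4,0,0],[0,0,1.4,0,0]]]}}

```text
clock: 7.75
eef_pos: [583.8, 161.4, 66.8]
eef_rot: [-3.141, 0.0, 1.728]
wrist_force: [-5.3, -0.7, -0.3]
finger_gap: 18.1
```

```bash
python3 -c "
from h import *
st();s=manip.read_state();print(R.from_euler('xyz',s['eef_rot']).inv().apply(s['wrist_force']))
c=cam('wrist');cv2.imwrite('pics/w6.png',cv2.resize(c['img'][150:400,260:540,::-1],(672,600),interpolation=3))
st()"
```

```text
t 7.75 pos [583.8 161.4  66.8] rot [-3.1405  0.      1.7275] F [-5.3 -0.7 -0.3] M [-0.22  0.78  0.02] gap 18.1 q [0.21 0.57 1.49 0.   1.08 0.05]
[ 0.12906058 -5.30049136  0.34918507]
t 7.8 pos [583.8 161.4  66.8] rot [-3.1407  0.      1.7275] F [-3.  -1.   0.5] M [-0.2   0.79 -0.02] gap 17.6 q [0.21 0.57 1.49 0.   1.08 0.05]
```

View pics/w6.png

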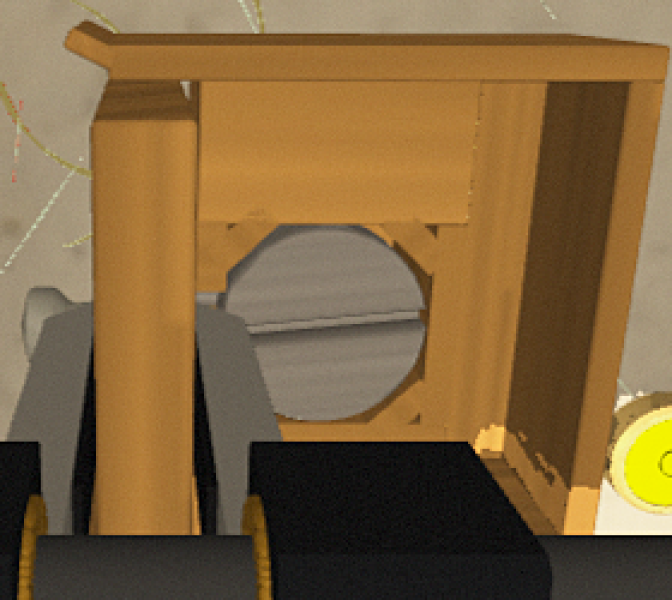

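Request:
{"method": "send_rows", "body": {"series": [[[0,0,-0.4,0.4,0],[0,0,-0.4,0.6,0],[0.3,0,-0.4,0.6,0],[0.5,0,-0.4,0.6,0],[0.6,0,-0.4,0.6,0],[0.6,0,-0.4,0.6,0],[0.6,0,-0.4,-20,0],[0.6,0,-0.4,-60,0],[0.6,0,-0.4,-110,0],[0.6,0,-0.4,-150,0]]]}}

```text
clock: 8.8
eef_pos: [583.8, 161.4, 219.6]
eef_rot: [3.14, -0.0, 1.727]
wrist_force: [-0.1, -0.1, -0.4]
finger_gap: 56.4
```

Run:
```python
from h import *
import pickle
np.set_printoptions(precision=1,suppress=True)
st();c=cam('wrist');pickle.dump(c,open("w7.pkl","wb"));i=c['img'][:,:,::-1]
cv2.imwrite('pics/w7.png',i);mv(560,-30,217,np.pi/2-.115);mv(560,-30,217,-.115)
```

```text
t 8.8 pos [583.8 161.4 219.6] rot [ 3.1 -0.   1.7] F [-0.1 -0.1 -0.4] M [-0.  -0.1  0. ] gap 56.4 q [ 0.2  0.4  1.3 -0.   1.4  0.1]
mv [-185.5  -55.3    8.8] roll 15.57
mv [-185.5  -55.3    8.8] roll 105.57
```

View pics/w7.png

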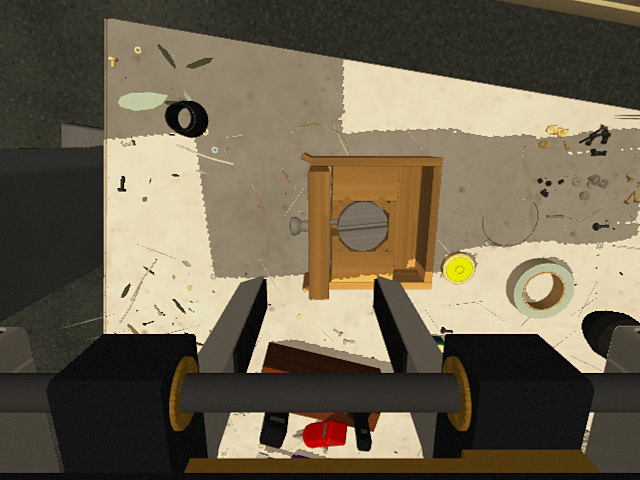

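Run:
```python
from h import *
mv(555.6,-103.5,217,1.456)
```

```text
mv [-257.4  -71.1    8.6] roll 15.55
```

Request:
{"method": "send_rows", "body": {"series": [[[0.6,-257,-71,0,15.5],[0.6,-257,-71,0,15.5],[0.6,-257,-71,0,15.5],[0.6,-257,-71,0,15.5],[0.6,-257,-71,0,15.5],[0.6,-257,-71,0,15.5],[0.6,-257,-71,0,15.5],[0.6,-257,-71,0,15.5]]]}}

```text
clock: 9.65
eef_pos: [553.8, -102.8, 216.7]
eef_rot: [-3.142, -0.0, 1.457]
wrist_force: [-0.1, 0.8, -0.0]
finger_gap: 56.4
```

Run:
```python
from h import *
import pickle
np.set_printoptions(precision=1,suppress=True)
st();c=cam('wrist');pickle.dump(c,open("w8.pkl","wb"));i=c['img'];cv2.imwrite("pics/w8.png",i[:,:,::-1])
p=proj(c,[[564.5,-27,116]])[0];print(p)
v=i.max(2);x0,y0=int(p[0])-45,int(p[1])-45
m=np.zeros_like(v);m[y0:y0+90,x0:x0+90]=(v[y0:y0+90,x0:x0+90]<50)*255
m=cv2.morphologyEx(m,cv2.MORPH_OPEN,np.ones((3,3)))
for q in cv2.findContours(m,0,1)[0]:
    if cv2.contourArea(q)>100:
        r=cv2.minAreaRect(q);b=cv2.boxPoints(r);w=ray(c,b,116)[:,:2];d=w[1]-w[0];print(r,cv2.contourArea(q),w.mean(0),np.arctan2(d[1],d[0]),np.linalg.norm(d),np.linalg.norm(w[2]-w[1]))
print([(d["rect"],d["conf"]) for d in manip.find_in("broad_driver",c)])
print(v[y0:y0+90:4,x0:x0+90:4])
```

```text
t 9.65 pos [ 553.8 -102.8  216.7] rot [-3.1 -0.   1.5] F [-0.1  0.8 -0. ] M [-0.1 -0.1 -0. ] gap 56.4 q [-0.2  0.3  1.5  0.   1.3 -0.1]
[323.5 142.5]
((329.45428466796875, 142.63958740234375), (30.921218872070312, 30.992467880249023), 4.085616588592529) 872.0 [568.8 -27.7] 1.3781430065857017 21.59282455915029 22.12252003446403
[([316.1, 125.9, 30.5, 35.7], 0.95), ([324.3, 261.7, 104.2, 25.2], 0.88)]
[[152 148 149 150 149 153 153 151 158 153 144 145 146 146 146 146 142 149
  153 150 152 155 181]
 [151 148 147 156 157 149 155 157 152 153 151 143 148 149 146 147 150 148
  145 150 153 150 150]
 [150 147 154 149 149 153 153 154 154 152 151 150 150 148 148 145 147 146
  147 143 150 147 148]
 [150 152 147 149 154 147 150 153 146 154 146 146 148 145 144 147 151 145
  142 143 151 143 149]
 [137 172 147 244 242 240 193 188 194 119 118 123 122 122  97  96  99 101
   92  97  96  93  95]
 [229 231 229 226 230 242  70  70  74  71  74  73  77  74  69  67  69  72
   68  66  69  66  72]
 [230 230 231 222 231 247  73  72  70  69  61  66  66  67  66  66  73  69
   68  75  72  68  73]
 [228 229 230 234 
[... 834 characters left out ...]
126 126 120 127 123]
 [230 233 229 229 229 225 116 120 115 116 122 120 117 117 120 119 114 110
  121 115 116 116 111]
 [230 230 228 228 231 231 104 106 103 106 112 108 109 108 105 106 108 109
  111 103 112 105 106]
 [226 231 229 227 225 234 107 108 110 111 109 110 108 112 109 107 112 111
  111 110 107 107 108]
 [228 233 229 232 210 225 233 212 192 230 231 235 232 232 232 233 232 230
  234 233 233 233 234]
 [232 236 231 232 235 232 233 234 216 231 227 230 229 229 230 231 231 229
  232 230 229 232 233]
 [235 234 231 205 234 233 234 232 234 234 225 226 226 226 227 229 232 230
  232 230 232 232 230]
 [234 235 231 228 232 230 234 229 231 233 216 228 229 228 227 229 234 232
  234 232 237 233 230]]
```

Run:
```python
from h import *
mv(568.8,-27.7,82,1.378)
```

```text
mv [ 75.5   6.4 134.8] roll 4.61
```

Request:
{"method": "send_rows", "body": {"series": [[[0.6,40,4,0,4.5],[0.6,75.5,6.4,0,4.5],[0.6,75.5,6.4,20,4.5],[0.6,75.5,6.4,60,4.5],[0.6,75.5,6.4,100,4.5],[0.6,75.5,6.4,128,4.5],[0.6,75.5,6.4,135,4.5],[0.6,75.5,6.4,135,4.5],[0,75.5,6.4,135,4.5],[0,75.5,6.4,135,4.5]]], "newtons": 50}}

```text
clock: 10.75
eef_pos: [569.4, -29.1, 83.6]
eef_rot: [3.139, -0.0, 1.379]
wrist_force: [0.2, 0.3, -0.4]
finger_gap: 43.6
```

Request:
{"method": "send_rows", "body": {"series": [[[0,0,0,0,0],[0,0,0,0,0],[0,0,0,0,0],[0,0,0,0,0]]]}}

```text
clock: 11.15
eef_pos: [568.8, -29.3, 82.3]
eef_rot: [3.141, -0.0, 1.378]
wrist_force: [-0.8, 0.2, 4.3]
finger_gap: 21.7
```

Run:
```python
from h import *
st()
```

```text
t 11.15 pos [568.8 -29.3  82.3] rot [ 3.1410e+00 -1.0000e-04  1.3783e+00] F [-0.8  0.2  4.3] M [-0.06  0.07 -0.06] gap 21.7 q [-0.12  0.48  1.59  0.    1.07  0.08]
```

Request:
{"method": "send_rows", "body": {"series": [[[0,0,0,-5,0],[0,0,0,-20,0],[0,0,0,-60,0],[0,0,0,-100,0],[0,0,0,-125,0],[0,0,0,-125,0],[0,0,0,-125,0]]]}}

```text
clock: 11.85
eef_pos: [568.4, -29.3, 207.1]
eef_rot: [3.141, -0.0, 1.378]
wrist_force: [-0.3, 0.8, -1.5]
finger_gap: 21.7
```

Run:
```python
from h import *
st();s=manip.read_state();c=cam('scene');t=s["eef_pos"]-[0,0,77.3];p=proj(c,[t,t+[0,0,20],t+[0,0,45]]);print(p.round(1))
x,y=p[1].astype(int);i=cv2.resize(c["img"][y-50:y+40,x-60:x+60,::-1],(800,600),interpolation=3);cv2.imwrite("pics/s8.png",i)
st()
```

```text
t 11.85 pos [568.4 -29.3 207.1] rot [ 3.1412 -0.      1.3783] F [-0.3  0.8 -1.5] M [-0.03 -0.06  0.03] gap 21.7 q [-0.12  0.35  1.47 -0.    1.32  0.08]
[[361.2 192.7]
 [362.  182.4]
 [363.  169.2]]
t 11.9 pos [568.1 -29.2 206.1] rot [-3.1403e+00  1.0000e-04  1.3784e+00] F [-0.3 -1.  -0.9] M [-0.05 -0.09 -0.01] gap 21.9 q [-0.12  0.35  1.47 -0.    1.32  0.08]
```

View pics/s8.png

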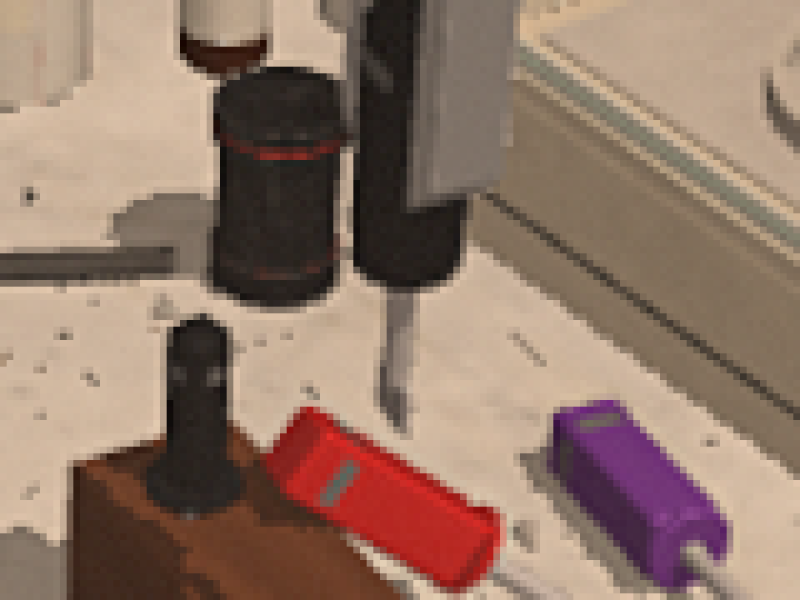

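Run:
```python
from h import *
mv(624.2,165.5,206,1.809)
```

```text
mv [201.8  17.8   0. ] roll -24.67
```

Request:
{"method": "send_rows", "body": {"series": [[[0,50,4.5,0,-6],[0,100,9,0,-12],[0,150,13.5,0,-19],[0,190,17,0,-24.7],[0,201.8,17.8,0,-24.7],[0,201.8,17.8,30,-24.7],[0,201.8,17.8,55,-24.7],[0,201.8,17.8,71,-24.7],[0,201.8,17.8,71,-24.7],[0,201.8,17.8,71,-24.7]]]}}

```text
clock: 12.9
eef_pos: [624.6, 164.9, 135.7]
eef_rot: [-3.141, 0.0, 1.808]
wrist_force: [-0.0, -0.4, -0.4]
finger_gap: 21.5
```

Run:
```python
from h import *
import pickle
st();c=cam('wrist');pickle.dump(c,open("w9.pkl","wb"))
s=manip.read_state();z=s["eef_pos"][2];t=R.from_euler("xyz",s["eef_rot"]).apply([[0,0,77.3]])+s["eef_pos"]
p=proj(c,t)[0];q=proj(c,[[624,166.4,47]])[0];print(p,q,t)
print([(d["rect"],d["conf"]) for d in manip.find_in("cam_disc",c)])
x,y=map(int,q);print(x,y)
i=cv2.resize(c["img"][y-60:y+60,x-80:x+80,::-1],(800,600),interpolation=3);cv2.imwrite("pics/w9.png",i);st()
```

```text
t 12.9 pos [624.6 164.9 135.7] rot [-3.1407  0.      1.8084] F [-0.  -0.4 -0.4] M [-0.02 -0.1  -0.03] gap 21.5 q [ 0.2   0.58  1.31 -0.    1.26 -0.04]
[321.56789835 253.70610272] [320.682059   246.99982472] [[624.94697304 165.11345381  59.19888062]]
[([285.7, 214.4, 67.6, 58.3], 0.76)]
320 246
t 13.0 pos [625.  165.2 136.8] rot [3.1403e+00 1.0000e-04 1.8088e+00] F [ 0.1  0.3 -0.1] M [-0.03 -0.08  0.  ] gap 21.8 q [ 0.2   0.58  1.31 -0.    1.26 -0.04]
```

View pics/w9.png

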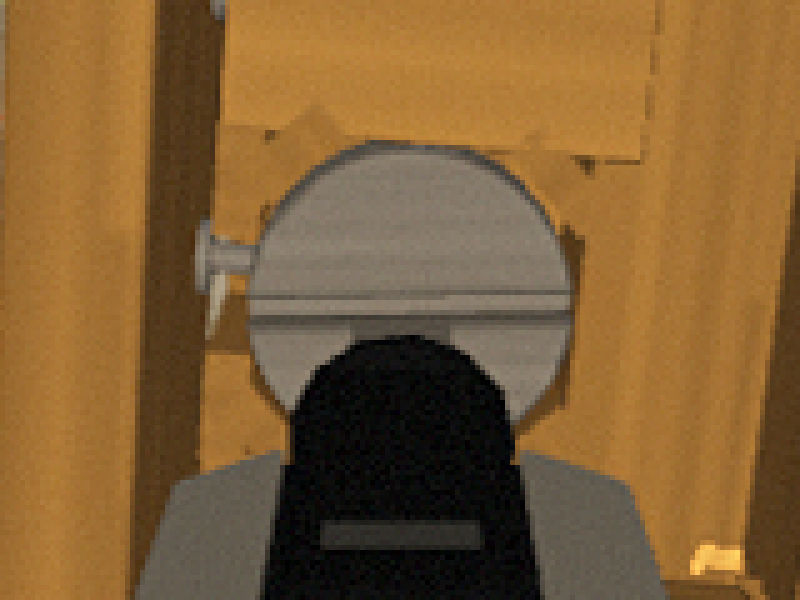

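Run:
```python
from h import *
import pickle
np.set_printoptions(precision=2,suppress=True)
c=pickle.load(open("w9.pkl","rb"));s=manip.read_state();M=R.from_euler("xyz",s["eef_rot"]).inv()
f=lambda p,z:M.apply(ray(c,np.array(p)/5+[240,186],z)-s["eef_pos"])
print("slot edges",f([(410,290),(410,324)],47));print("disc x",f([(249,306),(571,306)],47),"rows",f([(410,143)],47))
print("blade edge",f([(401,327)],59.5),f([(352,327),(450,327)],59.5))
```

```text
slot edges [[ 3.75  0.13 89.85]
 [-1.53  0.14 89.85]]
disc x [[  1.28 -23.88  89.82]
 [  1.25  24.15  89.88]] rows [[25.96  0.12 89.85]]
blade edge [[ 1.76 -1.19 77.35]] [[ 1.77 -8.17 77.34]
 [ 1.76  5.79 77.36]]
```

Request:
{"method": "send_rows", "body": {"series": [[[0,0.7,1.3,0,0],[0,0.7,1.3,5,0],[0,0.7,1.3,9,0],[0,0.7,1.3,11,0],[0,0.7,1.3,13,0],[0,0.7,1.3,15,0],[0,0.7,1.3,15,0]]]}}

```text
clock: 13.7
eef_pos: [625.9, 166.0, 120.7]
eef_rot: [3.141, 0.001, 1.809]
wrist_force: [1.8, -3.0, -2.0]
finger_gap: 21.8
```

```bash
python3 -c "
from h import *
st();cam('wrist');st()"
```

```text
t 13.7 pos [625.9 166.  120.7] rot [3.1414e+00 7.0000e-04 1.8093e+00] F [ 1.8 -3.  -2. ] M [-0.89 -0.66  0.02] gap 21.8 q [ 0.2   0.6   1.32 -0.    1.23 -0.04]
t 13.75 pos [625.9 166.  120.7] rot [3.1414e+00 6.0000e-04 1.8093e+00] F [ 2.1 -3.4 -2.6] M [-0.91 -0.77  0.02] gap 21.5 q [ 0.2   0.6   1.32 -0.    1.23 -0.04]
```

Request:
{"method": "send_rows", "body": {"series": [[[0,-0.6,0,0,0],[0,-0.6,0,1,0],[0,-0.6,0,2,0],[0,-0.6,0,2.5,0],[0,-0.6,0,2.5,0]]]}}

```text
clock: 14.25
eef_pos: [625.9, 165.8, 118.3]
eef_rot: [-3.141, 0.0, 1.809]
wrist_force: [1.1, -2.5, -0.7]
finger_gap: 21.7
```

```bash
python3 -c "
from h import *
st();cam('wrist');st()"
```

```text
t 14.25 pos [625.9 165.8 118.3] rot [-3.1414e+00  1.0000e-04  1.8095e+00] F [ 1.1 -2.5 -0.7] M [-0.69 -0.34 -0.03] gap 21.7 q [ 0.2   0.6   1.32 -0.    1.22 -0.04]
t 14.3 pos [625.9 165.8 118.3] rot [-3.1415  0.      1.8095] F [ 0.8 -2.  -0.7] M [-0.71 -0.35  0.03] gap 21.6 q [ 0.2   0.6   1.32 -0.    1.22 -0.04]
```

Request:
{"method": "send_rows", "body": {"series": [[[0,-0.4,0,0,4],[0,-0.4,0,0,8],[0,-0.4,0,0,12],[0,-0.4,0,0,16],[0,-0.4,0,0,20],[0,-0.4,0,0,24],[0,-0.4,0,0,28],[0,-0.4,0,0,32],[0,-0.4,0,0,32]]]}}

```text
clock: 15.2
eef_pos: [625.4, 165.1, 118.1]
eef_rot: [-3.14, 0.001, 1.248]
wrist_force: [-2.1, -3.6, 1.0]
finger_gap: 21.9
```

```bash
python3 -c "
from h import *
st()"
```

```text
t 15.2 pos [625.4 165.1 118.1] rot [-3.1400e+00  1.3000e-03  1.2484e+00] F [-2.1 -3.6  1. ] M [-1.15  0.69  0.03] gap 21.9 q [ 0.2   0.6   1.32 -0.    1.23  0.52]
```

Request:
{"method": "send_rows", "body": {"series": [[[0,0,0,0,4],[0,0,0,0,8],[0,0,0,0,12],[0,0,0,0,16],[0,0,0,0,20],[0,0,0,0,24],[0,0,0,0,28],[0,0,0,0,32],[0,0,0,0,36],[0,0,0,0,36]]]}}

```text
clock: 16.2
eef_pos: [624.8, 165.4, 118.1]
eef_rot: [-3.14, 0.003, 0.62]
wrist_force: [-6.6, -2.7, 3.4]
finger_gap: 21.5
```

```bash
python3 -c "
from h import *
st()
c=cam('wrist');cv2.imwrite('pics/w10.png',c['img'][:,:,::-1])"
```

```text
t 16.2 pos [624.8 165.4 118.1] rot [-3.1399  0.0032  0.6204] F [-6.6 -2.7  3.4] M [-0.84  1.85  0.14] gap 21.5 q [0.2  0.6  1.32 0.   1.23 1.15]
```

Request:
{"method": "send_rows", "body": {"series": [[[0,0,0,0,4],[0,0,0,0,8],[0,0,0,0,12],[0,0,0,0,16],[0,0,0,0,19],[0,0,0,0,19]]]}}

```text
clock: 16.85
eef_pos: [624.6, 165.7, 118.1]
eef_rot: [-3.14, 0.004, 0.29]
wrist_force: [-8.8, -1.2, 4.1]
finger_gap: 21.9
```

```bash
python3 -c "
from h import *
st()"
```

```text
t 16.85 pos [624.6 165.7 118.1] rot [-3.1405  0.0039  0.2896] F [-8.8 -1.2  4.1] M [-0.48  2.26  0.2 ] gap 21.9 q [0.2  0.6  1.32 0.   1.23 1.48]
```

Request:
{"method": "send_rows", "body": {"series": [[[0,0,0,0,2],[0,0,0,0,4],[0,0,0,0,4]]]}}

```text
clock: 17.15
eef_pos: [624.5, 165.8, 118.1]
eef_rot: [-3.141, 0.004, 0.22]
wrist_force: [-8.5, -1.6, 3.4]
finger_gap: 21.6
```

```bash
python3 -c "
from h import *
st()"
```

```text
t 17.15 pos [624.5 165.8 118.1] rot [-3.1406  0.0041  0.2205] F [-8.5 -1.6  3.4] M [-0.29  2.27  0.22] gap 21.6 q [0.2  0.6  1.32 0.   1.23 1.55]
```

Request:
{"method": "send_rows", "body": {"series": [[[0,0,0,0,2],[0,0,0,0,3],[0,0,0,0,3]]]}}

```text
clock: 17.45
eef_pos: [624.5, 165.9, 118.1]
eef_rot: [-3.141, 0.004, 0.169]
wrist_force: [-8.8, -1.2, 3.6]
finger_gap: 21.7
```

```bash
python3 -c "
from h import *
st()"
```

```text
t 17.45 pos [624.5 165.9 118.1] rot [-3.1407  0.0041  0.1687] F [-8.8 -1.2  3.6] M [-0.19  2.32  0.14] gap 21.7 q [0.2  0.6  1.32 0.   1.23 1.6 ]
```

Request:
{"method": "send_rows", "body": {"series": [[[0,0,0,0,-3],[0,0,0,0,-5],[0,0,0,-2,-5],[0,0,0,-5,-5],[0,0,0,-9,-5],[0,0,0,-20,-5],[0,0,0,-50,-5],[0,0,0,-85,-5],[0,0,0,-90,-5],[0,0,0,-90,-5]]]}}

```text
clock: 18.45
eef_pos: [626.6, 165.6, 210.3]
eef_rot: [-3.142, -0.004, 0.256]
wrist_force: [0.5, -0.5, -2.5]
finger_gap: 21.5
```

Run:
```python
from h import *
st();s=manip.read_state();c=cam('wrist');i=c['img'];cv2.imwrite('pics/w11.png',i[:,:,::-1])
q=proj(c,[[624.2,166.3,47]])[0];print(q)
# rectify the disc/rail top plane to 4 px/mm, box frame 
from itertools import product
yaw=.157;B=lambda x,y,z:[624.2+x*np.cos(yaw)-y*np.sin(yaw),166.3+x*np.sin(yaw)+y*np.cos(yaw),z]
cor=[(-70,-70),(70,-70),(70,70),(-70,70)]
H=cv2.getPerspectiveTransform(proj(c,[B(*k,47) for k in cor]).astype(np.float32),np.float32([(k[0]+70,70-k[1]) for k in cor])*4)
cv2.imwrite('pics/r11.png',cv2.warpPerspective(i,H,(560,560))[:,:,::-1])
c2=cam('top');H=cv2.getPerspectiveTransform(proj(c2,[B(*k,47) for k in cor]).astype(np.float32),np.float32([(k[0]+70,70-k[1]) for k in cor])*4)
cv2.imwrite('pics/r11t.png',cv2.warpPerspective(c2["img"],H,(560,560))[:,:,::-1])
mv(568.8,-29.3,207,1.378)
```

```text
t 18.45 pos [626.6 165.6 210.3] rot [-3.1416 -0.0036  0.2561] F [ 0.5 -0.5 -2.5] M [0.03 0.07 0.02] gap 21.5 q [0.2  0.52 1.22 0.   1.4  1.52]
[318.47337917 228.95294579]
mv [-104.4  174.     0.6] roll -64.28
```

```bash
cat > slot.py <<'E'
import cv2,numpy as np
def ana(fn):
    i=cv2.imread(fn);h=cv2.cvtColor(i,cv2.COLOR_BGR2HSV);g=cv2.GaussianBlur(cv2.cvtColor(i,cv2.COLOR_BGR2GRAY),(0,0),2).astype(float)
    yy,xx=np.mgrid[:560,:560];r=np.hypot(xx-280,yy-280)
    bad=cv2.dilate(((g<45)|(h[...,1]>110)).astype(np.uint8),np.ones((17,17)))>0
    m=(r<82)&~bad
    gx,gy=cv2.Sobel(g,-1,1,0),cv2.Sobel(g,-1,0,1);mag=np.hypot(gx,gy)
    w=m&(mag>np.percentile(mag[m],85))
    # gradient direction -> slot dir perpendicular; image y down => box y up
    a=2*np.arctan2(-gy[w],gx[w]);t=np.angle((mag[w]*np.exp(1j*a)).sum())/2+np.pi/2
    t=(t+np.pi/2)%np.pi-np.pi/2
    print(fn,m.sum(),"slot yaw in box",t.round(3),"coherence",abs((mag[w]*np.exp(1j*a)).sum()/mag[w].sum()).round(2))
    for row in range(180,381,14): print(" ".join(f"{int(v):3d}" for v in g[row,180:381:10]))
E
python3 - <<'E'
from slot import *
ana("pics/r11.png")
import pickle;from h import *
# validation on earlier view w7
c=pickle.load(open("w7.pkl","rb"));yaw=.157
B=lambda x,y,z:[624.2+x*np.cos(yaw)-y*np.sin(yaw),166.3+x*np.sin(yaw)+y*np.cos(yaw),z]
cor=[(-70,-70),(70,-70),(70,70),(-70,70)]
H=cv2.getPerspectiveTransform(proj(c,[B(*k,47) for k in cor]).astype(np.float32),np.float32([(k[0]+70,70-k[1]) for k in cor])*4)
cv2.imwrite('pics/r7.png',cv2.warpPerspective(c["img"],H,(560,560))[:,:,::-1]);ana("pics/r7.png")
E
```

```text
pics/r11.png 21089 slot yaw in box -1.273 coherence 0.97
139 129 137 140 138 134 117 122 120 115 114 115 125 118 111 125 139 140 139 135 124
139 136 132 136 122  83 105 108 136 137 141 144 144 134 116 116 132 136 131 135 133
139 140 139  95 123 140 135 100 146 119 140 137 146 139 142 139 133 103 134 140 137
140 129  86 141 142 136 140 117 118 131 135 138 144 142 140 142 139 140 105 138 136
137 108 137 140 144 141 140 133  93 144 128 141 138 146 139 141 140 140 143  99 147
 86 111 141 141 141 143 137 139 113 133 122 139 138 145 143 141 140 140 140 135 116
 49  88 137 142 138 143 139 140 131  95 145 130 140 141 145 140 141 138 138 142 119
 18  88 133 140 140 142 144 139 140 106 133 123 139 138 145 141 142 142 140 140 117
 17  80 129 137 140 137 144 139 139 130 101 142 128 141 140 145 140 143 140 140 105
 19  59 121 139 140 138 141 144 138 137 102 137 123 139 138 145 143 141 141 140 101
 16  85 112 138 136 141 138 144 138 141 124 108 135 134 139 141 144 140 142 113 141
 33 109 107 138 138 141 138 142 143 139 138  96 141 118 139 138 145 143 125 131 133
124 140 127  93 137 139 141 139 147
[... 831 characters left out ...]
 103 101  99  94  95  90  71
101  97  95  96  96 103 101 101 108 115 113 114 112 111 105  97  96  88  83  78  77
 78 100  94  84  82  74  75  77  77  81  84  90  93  97 101 104 108 107 110 112  85
 73  95 107 108 110 111 111 110 111 110 110 111 111 110 109 111 109 108 110 108  73
106  97 111 109 108 109 110 112 112 113 115 116 116 116 116 115 115 116 114  85  72
112  89  86 116 113 114 112 113 112 109 110 111 110 111 109 110 109 113  92  64  88
109 111  97  79 114 114 113 111 114 113 112 111 111 110 109 109 109  80  75 109 109
114 112 107 103  68  93 112 110 110 109 110 110 108 109 110 102  72  91 107 109 110
109 103 107 111 114  85  71  77  82 102 111 113  84  78  71  70 108 110 107 102  82
```

Request:
{"method": "send_rows", "body": {"series": [[[0,-104,174,0,-64],[0,-104,174,0,-64],[0,-104,174,0,-64],[0,-104,174,0,-64],[0,-104,174,0,-64],[0,-104,174,0,-64],[0,-104,174,0,-64],[0,-104,174,0,-64],[0,-104,174,0,-64],[0,-104,174,0,-64]]]}}

```text
clock: 19.55
eef_pos: [569.2, -29.2, 207.6]
eef_rot: [-3.14, 0.0, 1.37]
wrist_force: [-0.7, 0.5, -1.1]
finger_gap: 21.6
```

Run:
```python
from h import *
st();c=cam('scene');cv2.imwrite("pics/s12.png",c["img"][:,:,::-1]);st();mv(568.6,-29.2,82.3,1.378)
# tip check in the scene picture vs s8 (tip was at 361.0,194.7 at TCP 568.3,-29.3,206.5)
s=manip.read_state();t=s["eef_pos"]-[0,0,77.3];p=proj(c,[t])[0];print(p)
x,y=p.astype(int);print(cv2.cvtColor(c["img"],cv2.COLOR_RGB2GRAY)[y-14:y+8,x-12:x+13])
a=cv2.imread("pics/s8.png");print(cv2.cvtColor(cv2.resize(a,(120,90),interpolation=cv2.INTER_AREA),cv2.COLOR_BGR2GRAY)[46:68,47:72])
```

```text
t 19.55 pos [569.2 -29.2 207.6] rot [-3.1404e+00  1.0000e-04  1.3702e+00] F [-0.7  0.5 -1.1] M [-0.04 -0.09  0.01] gap 21.6 q [-0.12  0.35  1.47  0.    1.32  0.09]
t 19.6 pos [569.3 -29.2 207.7] rot [-3.1406  0.      1.3705] F [ 0.9 -0.3 -0.8] M [-0.04 -0.07  0.01] gap 21.7 q [-0.12  0.35  1.47  0.    1.32  0.08]
mv [ -0.2  -0.6 125.4] roll -0.43
[360.85994233 192.1159641 ]
[[195 189 183 181 179 181 179 180 179 176 178 149  89 105 101 111 160 188
  187 183 184 185 185 185 185]
 [179 175 170 167 168 177 180 182 180 182 180 145  90 110 111 132 174 188
  185 184 186 183 186 184 185]
 [177 175 174 168 171 177 180 180 180 184 174 126  94 124 141 148 169 184
  182 181 181 183 183 183 184]
 [179 179 177 178 180 180 180 179 183 183 176 133 102 129 139 144 165 182
  182 183 181 183 184 181 185]
 [178 179 182 182 184 185 183 182 182 185 177 133 105 128 137 156 176 177
  179 184 183 182 181 183 182]
 [181 180 185 185 189 187 188 186 186 190 179 130 105 131 137 156 181 172
  176 179 181 181 183 181 181]
 [182 184 187 185 185 188 187 186 187 192 170 111 107 132 140 164 189 182
  178 176 178 181 1
[... 3198 characters left out ...]
94 179 113  77  77 105 144 169 189 189
  185 182 180 182 182 184 187]
 [ 67  73 114 160 189 193 189 189 189 196 167  95  69 106 167 195 190 190
  189 185 182 180 182 183 184]
 [ 72  73  63  89 146 179 187 192 189 193 188 151  85 115 173 194 193 192
  190 191 188 185 185 185 184]
 [ 66  79  81  73  84 118 155 179 186 193 192 179 138 122 162 197 191 190
  190 191 190 190 187 187 188]
 [ 70  84  98  86  77  74  75 115 159 189 196 194 185 159 164 194 190 189
  189 189 188 188 190 189 191]
 [ 75  86  85  89  91  91  81  67  85 140 181 190 193 195 192 188 190 189
  189 186 186 186 187 187 189]
 [ 84  88  83  81  86  90  91  82  71  74 115 158 180 190 191 187 187 189
  188 185 183 182 184 187 188]]
```

Request:
{"method": "send_rows", "body": {"series": [[[0,-0.2,-0.5,15,-0.5],[0,-0.2,-0.5,35,-0.5],[0,-0.2,-0.5,60,-0.5],[0,-0.2,-0.5,85,-0.5],[0,-0.2,-0.5,105,-0.5],[0,-0.2,-0.5,118,-0.5],[0,-0.2,-0.5,123,-0.5],[0,-0.2,-0.5,124.5,-0.5],[0,-0.2,-0.5,124.5,-0.5]]]}}

```text
clock: 20.5
eef_pos: [569.3, -29.4, 84.5]
eef_rot: [3.141, -0.0, 1.382]
wrist_force: [-0.9, 0.5, -0.6]
finger_gap: 21.8
```

```bash
python3 -c "
from h import *
st()"
```

```text
t 20.5 pos [569.3 -29.4  84.5] rot [ 3.1407e+00 -1.0000e-04  1.3815e+00] F [-0.9  0.5 -0.6] M [-0.   -0.09 -0.02] gap 21.8 q [-0.12  0.48  1.59 -0.    1.07  0.07]
```

Request:
{"method": "send_rows", "body": {"series": [[[0,0,0,1,0],[0,0,0,1.8,0],[0,0,0,1.8,0],[0.5,0,0,1.8,0],[0.5,0,0,1.8,0],[0.5,0,0,1.8,0],[0.5,0,0,-20,0],[0.5,0,0,-60,0],[0.5,0,0,-105,0],[0.5,0,0,-135,0]]]}}

```text
clock: 21.5
eef_pos: [569.3, -29.4, 222.1]
eef_rot: [3.139, -0.0, 1.382]
wrist_force: [-0.9, 0.9, -1.0]
finger_gap: 47.1
```

```bash
python3 -c "
from h import *
st();mv(583.8,161.4,219.6,1.727)"
```

```text
t 21.5 pos [569.3 -29.4 222.1] rot [ 3.1387e+00 -2.0000e-04  1.3819e+00] F [-0.9  0.9 -1. ] M [-0.03 -0.06 -0.05] gap 47.1 q [-0.12  0.34  1.45 -0.    1.35  0.07]
mv [190.1 -21.6   2.5] roll -19.77
```

Request:
{"method": "send_rows", "body": {"series": [[[0.5,190,-21.6,2,-19.8],[0.5,190,-21.6,2,-19.8],[0.5,190,-21.6,2,-19.8],[0.5,190,-21.6,2,-19.8],[0.5,190,-21.6,2,-19.8],[0.5,190,-21.6,2,-19.8],[0.5,190,-21.6,2,-19.8]]]}}

```text
clock: 22.2
eef_pos: [583.5, 160.3, 216.9]
eef_rot: [-3.142, 0.0, 1.727]
wrist_force: [-0.2, -0.5, 0.2]
finger_gap: 46.8
```

Run:
```python
from h import *
from slot import ana
import pickle
st();c=cam("wrist");pickle.dump(c,open("w13.pkl","wb"));c0=pickle.load(open("w7.pkl","rb"));yaw=.157
B=lambda x,y,z:[624.2+x*np.cos(yaw)-y*np.sin(yaw),166.3+x*np.sin(yaw)+y*np.cos(yaw),z]
cor=[(-70,-70),(70,-70),(70,70),(-70,70)]
def rect(c,z,fn):
    H=cv2.getPerspectiveTransform(proj(c,[B(*k,z) for k in cor]).astype(np.float32),np.float32([(k[0]+70,70-k[1]) for k in cor])*4)
    i=cv2.warpPerspective(c["img"],H,(560,560))[:,:,::-1];cv2.imwrite(fn,i);return cv2.cvtColor(i,cv2.COLOR_BGR2GRAY)
rect(c,47,"pics/r13.png");ana("pics/r13.png")
# shift of front (z=95 plane) relative to box between w7 and w13
for z,sl in((95,np.s_[80:480,60:175]),(46,np.s_[100:460,180:520])):
    a,b=[rect(k,z,f"pics/t{z}.png").astype(np.float32)[sl] for k in(c0,c)]
    print(z,"shift mm (x,-y)",np.array(cv2.phaseCorrelate(a,b,cv2.createHanningWindow(a.shape[::-1],5))[0])/4)
    for g,n in((a,"before"),(b,"after")):
        pr=g[150:190].mean(0);print(n,np.abs(np.diff(pr)).argsort()[::-1][:6],pr[::6].astype(int))
t=cam("top");s=cam("scene")
for n,k in(("top",t),("scene",s)):
    cv2.imwrite(f"pics/{n}13.png",k["img"][:,:,::-1])
    for q in("broad_driver","narrow_driver","drawer_front","battery_9v","bubble_level","loupe"): print(n,q,[(d["rect"],round(d["conf"],2)) for d in manip.find_in(q,k)][:3])
```

```text
t 22.2 pos [583.5 160.3 216.9] rot [-3.1416e+00  2.0000e-04  1.7265e+00] F [-0.2 -0.5  0.2] M [-0.02 -0.09  0.03] gap 46.8 q [ 0.21  0.42  1.35 -0.    1.37  0.05]
pics/r13.png 21087 slot yaw in box -1.26 coherence 0.96
114 101 110 115 115 114 111  97  92  90  94  94  95 104 111 114 117 117 116 101  93
113 111 106 108 102  70  82 117  98 109 115 114 119 108  90 101 119 110 106 110 105
109 111 113  80  95 116 109 108 116  89 114 111 119 114 113 114 105 117 103 114 111
111 113  78 109 118 113 115 100 118  92 112 113 115 116 112 114 112 113  73  78 112
111  81 108 115 116 115 114 109 108 112  94 114 112 118 114 114 112 110 112  69  71
110  85 114 115 116 117 113 112 100 116  88 109 112 115 116 111 113 112 110 111  73
 90 104 113 114 114 117 115 113 105 109 111  97 112 111 118 112 114 112 112 115  84
103 111 112 114 114 114 118 111 113  95 115  85 112 111 115 115 112 113 112 112  88
 72 112 112 112 113 112 117 114 113 104 112 107 102 112 112 117 111 116 111 112  87
 72 102 111 111 114 113 113 116 112 110 100 115  89 112 111 116 113 114 112 111  72
109  85 113 112 111 113 113 118 112 113 1
[... 1376 characters left out ...]
, 10.7, 16.2], 0.65)]
top drawer_front [([285.2, 224.4, 13.4, 21.1], 0.79)]
top battery_9v [([337.4, 163.5, 26.1, 15.5], 0.86)]
top bubble_level [([283.5, 156.3, 17.9, 19.3], 0.56), ([362.1, 239.1, 15.3, 18.4], 0.49)]
top loupe [([352.1, 190.2, 38.1, 84.0], 0.33)]
scene broad_driver [([353.9, 197.8, 15.7, 37.1], 0.94), ([338.8, 192.7, 52.6, 35.6], 0.88), ([387.3, 196.1, 31.6, 32.4], 0.75)]
scene narrow_driver [([323.9, 177.2, 14.7, 29.2], 0.53)]
scene drawer_front [([222.6, 229.5, 64.0, 85.6], 0.94)]
scene battery_9v [([269.0, 199.5, 25.1, 23.0], 0.64)]
scene bubble_level [([218.2, 223.0, 14.9, 14.2], 0.46)]
scene loupe [([253.6, 350.8, 21.1, 36.5], 0.63), ([226.5, 229.4, 61.0, 82.4], 0.17)]
```

Run:
```python
from h import *
import pickle
yaw=.157
B=lambda x,y,z:[624.2+x*np.cos(yaw)-y*np.sin(yaw),166.3+x*np.sin(yaw)+y*np.cos(yaw),z]
cor=[(-80,-80),(80,-80),(80,80),(-80,80)]
def rect(c,z):
    H=cv2.getPerspectiveTransform(proj(c,[B(*k,z) for k in cor]).astype(np.float32),np.float32([(k[0]+80,80-k[1]) for k in cor])*4)
    return cv2.GaussianBlur(cv2.cvtColor(cv2.warpPerspective(c["img"],H,(640,640)),cv2.COLOR_RGB2GRAY),(0,0),2)
c0=pickle.load(open("w7.pkl","rb"))
xx,yy=np.meshgrid(np.arange(640)/4-80,80-np.arange(640)/4)
mbox=((xx>26)&(xx<78)&(abs(yy)<66)&(yy>-45)).astype(np.uint8)
mfr=((xx>-62)&(xx<-20)&(yy<52)&(yy>12)).astype(np.uint8)
crit=(3,200,1e-6)
def sh(a,b,m,mode):
    W=np.eye(2,3,dtype=np.float32);r,W=cv2.findTransformECC(a,b,W,mode,crit,m,5);return r,W
for k in range(4):
    c=pickle.load(open("w13.pkl","rb")) if k==0 else cam("wrist")
    rb,Wb=sh(rect(c0,46),rect(c,46),mbox,cv2.MOTION_TRANSLATION);rf,Wf=sh(rect(c0,95),rect(c,95),mfr,cv2.MOTION_TRANSLATION)
    re,We=sh(rect(c0,46),rect(c,46),mbox,cv2.MOTION_EUCLIDEAN)
    print("box",round(rb,3),Wb[:,2]/4,"euclid rot",np.round(We[1,0],4),"front",round(rf,3),Wf[:,2]/4,"rel",(Wf-Wb)[:,2]/4)
st()
```

```text
box 0.996 [0.00140053 0.11542606] euclid rot -0.0003 front 0.87 [ 1.4982313 -0.9467774] rel [ 1.4968307 -1.0622034]
box 0.996 [-0.01800512 -0.2081732 ] euclid rot 0.0008 front 0.877 [ 1.4785641 -1.1303899] rel [ 1.4965693 -0.9222167]
box 0.996 [-0.01323722 -0.21087843] euclid rot 0.0007 front 0.876 [ 1.496379 -1.135015] rel [ 1.5096163 -0.9241366]
box 0.996 [-0.02552051 -0.16695444] euclid rot 0.0007 front 0.878 [ 1.4873116 -1.1400795] rel [ 1.5128322  -0.97312504]
t 23.1 pos [583.4 161.4 216.8] rot [ 3.1416 -0.      1.7275] F [ 0.4 -0.5 -0.3] M [-0.   -0.07  0.07] gap 46.9 q [0.21 0.42 1.35 0.   1.37 0.05]
```

Run:
```python
from h import *
import pickle
np.set_printoptions(precision=2,suppress=True,linewidth=200)
yaw=.157
B=lambda x,y,z:[624.2+x*np.cos(yaw)-y*np.sin(yaw),166.3+x*np.sin(yaw)+y*np.cos(yaw),z]
cor=[(-80,-80),(80,-80),(80,80),(-80,80)]
for fn in("w7.pkl","w13.pkl"):
    c=pickle.load(open(fn,"rb"))
    H=cv2.getPerspectiveTransform(proj(c,[B(*k,95) for k in cor]).astype(np.float32),np.float32([(k[0]+80,80-k[1]) for k in cor])*4)
    i=cv2.warpPerspective(c["img"],H,(640,640),flags=cv2.INTER_LINEAR)
    print(fn)
    for y in (45,30,10,-10,-25,-40):
        r=int((80-y)*4);p=i[r-8:r+8].mean(0)
        g=cv2.cvtColor(i[r-8:r+8],cv2.COLOR_RGB2GRAY).mean(0);g=np.convolve(g,np.ones(5)/5,"same");d=np.gradient(g)
        x=np.arange(640)/4-80;k=[j for j in range(60,260) if abs(d[j])==abs(d[j-6:j+7]).max() and abs(d[j])>1.2]
        print(y,[(round(float(x[j]),2),round(float(d[j]),1)) for j in k])
```

```text
w7.pkl
45 [(-62.25, 1.9), (-51.5, -6.7), (-30.75, 8.5)]
30 [(-64.75, 2.8), (-62.5, -1.8), (-51.0, -7.9), (-31.25, 8.4), (-25.5, -2.0), (-18.5, -2.4)]
10 [(-60.5, -3.2), (-57.0, 1.9), (-51.25, -6.5), (-40.5, -1.5), (-33.25, -4.8), (-26.25, 3.1)]
-10 [(-51.5, -7.3), (-35.75, 1.4), (-32.75, -7.3), (-31.0, 7.0), (-26.0, -1.3), (-17.5, -3.0)]
-25 [(-51.75, -7.6), (-31.0, 9.0)]
-40 [(-56.25, -20.6), (-50.75, 5.9), (-33.5, 8.6)]
w13.pkl
45 [(-64.5, 2.7), (-62.0, -1.9), (-49.25, -8.4), (-34.75, 1.2), (-30.5, 6.4)]
30 [(-64.5, 2.5), (-62.5, -2.1), (-49.0, -7.1), (-31.75, -4.8), (-25.5, -2.3), (-17.25, -2.2)]
10 [(-64.75, -7.6), (-58.0, -3.0), (-55.0, 1.2), (-48.75, -5.7), (-31.5, -3.9), (-26.0, 5.2)]
-10 [(-48.75, -8.2), (-31.25, -1.6), (-25.5, -1.3), (-17.5, -2.8)]
-25 [(-48.5, -5.9), (-30.0, 4.6)]
-40 [(-56.25, -20.3), (-47.5, 3.1), (-37.0, -1.4), (-30.0, 13.0)]
```

Run:
```python
import cv2,numpy as np
i=cv2.imread("pics/r11.png");g=cv2.cvtColor(i,cv2.COLOR_BGR2GRAY)
for y in(50,45,40,30,20,-20,-30,-40,-45,-50):
    r=int((70-y)*4);p=g[r-6:r+6].mean(0)[(70-44)*4:(70-20)*4:2].astype(int);print(y,p)
print("x from -44 step .5")
```

```text
50 [ 82  80  79  79  81  84  87  87  88  89  90  88  86  85  84  84  85  86
  86  82  78  78  80  80  81  83  85  84  82  98 126 140 145 147 145 145
 144 144 144 143 143 144 144 144 145 145 144 143]
45 [ 83  82  81  80  81  82  86  90  89  88  88  88  87  86  85  85  86  88
  85  81  79  78  78  79  80  81  83  85  86  87 105 132 144 147 148 147
 146 145 144 145 145 144 144 144 145 146 146 144]
40 [ 82  81  81  80  80  84  88  89  89  90  90  88  86  86  85  86  87  83
  80  80  80  78  77  79  81  83  83  80  75  95 130 148 154 156 154 153
 153 152 152 151 151 151 152 152 152 152 153 153]
30 [ 84  83  81  80  81  83  86  87  89  89  90  88  86  86  86  87  88  85
  82  80  80  80  80  80  79  81  83  80  75 103 143 155 155 154 153 153
 152 151 151 152 153 152 151 151 151 152 151 151]
20 [ 82  81  81  81  83  84  87  90  91  90  89  90  91  90  88  86  85  83
  82  82  82  81  79  79  80  81  81  88  98 114 130 135 137 137 137 138
 139 139 139 138 138 138 139 138 137 136 136 135]
-20 [ 13  13  12  11  12  13  13  12  11  11  11  12  12  10  10  10   9   9
  11  10  10  11  12  11  10
[... 213 characters left out ...]
 80 107 134 140 144 144 143 143
 143 142 142 143 144 142 140 141 141 142 142 143]
-40 [ 89  85  84  83  85  88  89  90  92  94  93  91  89  86  84  82  81  81
  82  84  86  87  87  88  87  82  79  76  78 109 139 146 150 149 148 147
 146 146 147 147 147 146 145 147 149 148 147 146]
-45 [ 89  87  86  87  89  89  88  90  91  93  94  92  88  85  84  82  81  81
  83  84  86  87  87  86  84  82  81  80  90 107 134 157 158 159 158 156
 155 155 156 156 155 154 155 155 156 157 157 157]
-50 [ 90  85  85  86  87  87  90  93  93  94  94  94  90  84  82  81  82  82
  83  84  86  87  88  87  85  82  78  74  80 120 151 154 156 154 152 152
 151 152 153 153 152 151 151 152 153 152 151 151]
x from -44 step .5
```

```bash
python3 -c "
from h import *
mv(607,95.7,125,1.727)"
```

```text
mv [-68.5  13.1  91.8] roll 0.03
```

Request:
{"method": "send_rows", "body": {"series": [[[0.5,-40,8,0,0],[0.5,-68.5,13,20,0],[0.5,-68.5,13,60,0],[0.5,-68.5,13,85,0],[0.5,-68.5,13,90,0],[0.5,-68.5,13,90,0],[0.5,-68.5,13,90,0]]]}}

```text
clock: 23.8
eef_pos: [607.6, 95.9, 128.6]
eef_rot: [3.139, 0.0, 1.728]
wrist_force: [0.3, -0.4, -0.3]
finger_gap: 46.9
```

Run:
```python
from h import *
import pickle
np.set_printoptions(linewidth=220)
st();c=cam("wrist");st();pickle.dump(c,open("w14.pkl","wb"));yaw=.157
B=lambda x,y,z:[624.2+x*np.cos(yaw)-y*np.sin(yaw),166.3+x*np.sin(yaw)+y*np.cos(yaw),z]
cp=c["pose"][:3,3]-[624.2,166.3,0];print("cam box x",cp[0]*np.cos(yaw)+cp[1]*np.sin(yaw),"y",cp[1]*np.cos(yaw)-cp[0]*np.sin(yaw),"z",cp[2])
cor=[(-80,-80),(80,-80),(80,80),(-80,80)]
for z in(46,95):
    H=cv2.getPerspectiveTransform(proj(c,[B(*k,z) for k in cor]).astype(np.float32),np.float32([(k[0]+80,80-k[1]) for k in cor])*4)
    g=cv2.cvtColor(cv2.warpPerspective(c["img"],H,(640,640)),cv2.COLOR_RGB2GRAY)
    print("z",z,"x -34 to -22 step .5, then outer edge -53..-44")
    for y in(52,46,38,30,20,-16,-24,-32):
        r=int((80-y)*4);p=g[r-6:r+6].mean(0);print(y,p[46*4:58*4:2].astype(int),"|",p[27*4:36*4:2].astype(int) if z==95 else "")
```

```text
t 23.8 pos [607.6  95.9 128.6] rot [3.1393e+00 1.0000e-04 1.7277e+00] F [ 0.3 -0.4 -0.3] M [ 0.   -0.15 -0.02] gap 46.9 q [ 0.1   0.52  1.42 -0.    1.2  -0.06]
t 23.85 pos [607.7  95.9 128.7] rot [3.1390e+00 2.0000e-04 1.7277e+00] F [-0.5  0.1  0.2] M [-0.03 -0.12  0.07] gap 47.1 q [ 0.1   0.52  1.42 -0.    1.2  -0.06]
cam box x -28.452910709023016 y 9.780080884004787 z 300.9293013726083
z 46 x -34 to -22 step .5, then outer edge -53..-44
52 [131 134 127 122 105  75  58  60  58  65 100 120 125 125 124 124 125 125 125 124 125 124 124 125] | 
46 [133 135 128 124 103  77  84 127 132 116 108 121 126 127 126 126 126 125 125 126 126 126 126 126] | 
38 [132 132 128 125 106  81  64  83  85  92 117 135 138 137 137 135 136 137 136 136 136 136 137 136] | 
30 [131 130 128 124 110  87  61 119 128 121 117 129 133 133 133 133 132 131 131 133 133 133 132 131] | 
20 [118 120 122 118 111  90  67 103 128 134 125 118 116 117 118 118 119 120 121 120 120 121 120 120] | 
-16 [115 117 120 122 119 108  89  66 103 119 122 115 116 116 116 116 115 115 116 118 118 118 119 119] | 
-24 [114 115 115 115 112 107  90
[... 948 characters left out ...]
6 119 122 122 115  96  67 116 144 130 121 120 120 121 121 121 121 122 121 120 112 109 114] | [147 149 150 144 142 141 144 146 129 108  98 103 109 110 110 113 114 116]
-16 [114 114 114 114 117 114 107  86  70  99 120 121 119 119 120 120 120 120 119 119 119 117 115 114] | [143 143 144 143 145 144 144 146 149 135 108  97 106 112 112 114 115 116]
-24 [115 114 114 114 117 114 109  91  66  64 107 124 126 124 125 126 126 125 123 125 124 124 125 125] | [144 143 145 144 144 144 143 144 145 139 115 102 104 110 113 114 113 117]
-32 [116 116 112 114 116 114 111  92  70  74 115 132 132 131 130 130 129 129 130 129 129 130 130 130] | [145 146 145 147 146 145 146 146 147 145 115  96 104 110 112 114 116 117]
```

```bash
python3 -c "
from h import *
mv(586.3,162,68,1.728)"
```

```text
mv [ 68.6 -10.9  60.6] roll -0.02
```

Request:
{"method": "send_rows", "body": {"series": [[[0.6,35,-5,0,0],[0.6,68.6,-10.9,0,0],[0.6,68.6,-10.9,0,0],[0.6,68.6,-10.9,25,0],[0.6,68.6,-10.9,50,0],[0.6,68.6,-10.9,59,0],[0.6,68.6,-10.9,59,0],[0.6,68.6,-10.9,59,0]]], "newtons": 8}}

```text
clock: 24.65
eef_pos: [586.2, 161.7, 69.3]
eef_rot: [3.14, -0.0, 1.727]
wrist_force: [0.3, 0.1, 1.1]
finger_gap: 56.1
```

Request:
{"method": "send_rows", "body": {"series": [[[0,0,0,0,0],[0,0,0,0,0],[0,0,0,0,0],[0,0,0,0,0],[0,0,0,0,0]]]}}

```text
clock: 25.15
eef_pos: [585.5, 161.8, 68.0]
eef_rot: [3.141, -0.0, 1.727]
wrist_force: [-0.2, 0.5, 0.3]
finger_gap: 19.8
```

```bash
python3 -c "
from h import *
st()"
```

```text
t 25.15 pos [585.5 161.8  68. ] rot [ 3.1414 -0.      1.7274] F [-0.2  0.5  0.3] M [-0.07 -0.08 -0.05] gap 19.8 q [0.21 0.57 1.49 0.   1.08 0.05]
```

Request:
{"method": "send_rows", "body": {"series": [[[0,0,0,0,0],[0,0,0,0,0],[0,0,0.5,0,0],[0,0,1,0,0],[0,0,1,0,0]]]}}

```text
clock: 25.65
eef_pos: [586.1, 161.9, 68.0]
eef_rot: [-3.14, 0.0, 1.727]
wrist_force: [-3.7, -0.6, 4.9]
finger_gap: 18.1
```

```bash
python3 -c "
from h import *
st();cam('wrist');st()"
```

```text
t 25.65 pos [586.1 161.9  68. ] rot [-3.1404  0.      1.7274] F [-3.7 -0.6  4.9] M [-0.09  0.91  0.07] gap 18.1 q [0.21 0.58 1.48 0.   1.08 0.05]
t 25.7 pos [586.1 161.9  68. ] rot [-3.1405 -0.      1.7275] F [-4.4 -0.4  5.3] M [-0.15  0.84  0.01] gap 17.9 q [0.21 0.58 1.48 0.   1.08 0.05]
```

Request:
{"method": "send_rows", "body": {"series": [[[0,0,0.5,0,0],[0,0,1,0,0],[0,0,1,0,0]]]}}

```text
clock: 26.0
eef_pos: [586.6, 162.0, 68.0]
eef_rot: [-3.139, -0.0, 1.727]
wrist_force: [-8.3, -1.0, 6.9]
finger_gap: 18.2
```

```bash
python3 -c "
from h import *
st();cam('wrist');st()"
```

```text
t 26.0 pos [586.6 162.   68. ] rot [-3.1392 -0.      1.7274] F [-8.3 -1.   6.9] M [-0.16  1.75 -0.02] gap 18.2 q [0.21 0.58 1.48 0.   1.09 0.05]
t 26.05 pos [586.6 162.   68. ] rot [-3.1392 -0.      1.7274] F [-8.  -0.8  8.1] M [-0.21  1.71 -0.  ] gap 18.2 q [0.21 0.58 1.48 0.   1.09 0.05]
```

Request:
{"method": "send_rows", "body": {"series": [[[0,0,0,0,0],[0.3,0,-0.5,0,0],[0.6,0,-0.5,0,0],[0.6,0,-0.5,0,0],[0.6,0,-0.5,0,0],[0.6,0,-0.5,-15,0],[0.6,0,-0.5,-50,0],[0.6,-50,10,-60,0],[0.6,-68,11,-60,0],[0.6,-68,11,-60,0]]]}}

```text
clock: 27.05
eef_pos: [609.8, 94.3, 129.4]
eef_rot: [3.14, 0.0, 1.725]
wrist_force: [0.3, 0.1, -0.7]
finger_gap: 56.3
```

```bash
cat > gap.py <<'E'
from h import *
np.set_printoptions(linewidth=220)
st();c=cam("wrist");yaw=.157
B=lambda x,y,z:[624.2+x*np.cos(yaw)-y*np.sin(yaw),166.3+x*np.sin(yaw)+y*np.cos(yaw),z]
cp=c["pose"][:3,3]-[624.2,166.3,0];print("cam box x",cp[0]*np.cos(yaw)+cp[1]*np.sin(yaw))
cor=[(-80,-80),(80,-80),(80,80),(-80,80)]
for z in(46,95):
    H=cv2.getPerspectiveTransform(proj(c,[B(*k,z) for k in cor]).astype(np.float32),np.float32([(k[0]+80,80-k[1]) for k in cor])*4)
    g=cv2.cvtColor(cv2.warpPerspective(c["img"],H,(640,640)),cv2.COLOR_RGB2GRAY)
    print("z",z)
    for y in(46,38,30,20,-16,-24,-32):
        r=int((80-y)*4);p=g[r-6:r+6].mean(0);print(y,p[46*4:54*4:2].astype(int),"|",p[27*4:36*4:2].astype(int) if z==95 else "")
E
python3 gap.py
```

```text
t 27.05 pos [609.8  94.3 129.4] rot [3.1398e+00 4.0000e-04 1.7246e+00] F [ 0.3  0.1 -0.7] M [ 0.06 -0.02 -0.02] gap 56.3 q [ 0.09  0.52  1.41 -0.    1.21 -0.06]
cam box x -26.26259077818188
z 46
46 [129 130 132 130 124 117  91  72  72  94 112 121 125 126 125 125] | 
38 [130 130 130 129 125 121  90  68  65  84 117 133 138 137 135 135] | 
30 [128 130 131 128 125 119  90  63  64  94 120 130 132 131 132 131] | 
20 [115 117 120 119 117 108  83  60  73 101 120 118 117 117 116 118] | 
-16 [112 114 120 122 117 113  94  72  61  90 111 117 115 114 115 116] | 
-24 [114 115 117 115 111 107  85  67  62  97 115 120 118 116 116 117] | 
-32 [112 114 116 114 111 110  87  65  53  92 115 127 126 124 123 123] | 
z 95
46 [162 164 175 180 183 165 135 116  86  59  64  94 119 126 124 124] | [143 142 142 143 141 141 143 144 137 124  92  88 100 106 109 110 110 111]
38 [124 127 129 129 130 132 126 118  83  69  87 111 122 125 125 126] | [141 142 141 142 141 142 141 140 141 145 125  99  97 107 110 110 110 112]
30 [124 126 128 129 129 131 126 121  83  53  78 115 133 135 135 135] | [138 138 139 139 139 139 139 139 140 141 115  96  98 107 110 110 111 112]
20 [115 115 114 116 120 123 119 109  78  51 106 124 121 120 119 121] | [140 147 154 153 150 146 140 142 141 144 120  97  97 105 109 110 112 113]
-16 [114 113 113 113 114 117 112 107  79  64  84 114 121 117 119 119] | [141 142 143 143 142 142 143 143 144 148 122 100  98 105 110 111 113 114]
-24 [113 113 112 112 115 115 111 110  81  55  80 113 126 125 124 123] | [142 142 143 143 143 143 143 143 143 145 138 109  95 107 111 113 113 115]
-32 [115 113 112 113 114 115 113 105  79  51  90 122 131 129 129 128] | [144 143 144 144 144 144 145 145 147 150 126 104 100 106 111 113 115 117]
```

Request:
{"method": "send_rows", "body": {"series": [[[0.6,30,-20,-50,0],[0.6,60,-25,-90,0],[0.6,66,-25,-90,0],[0.6,66,-25,-90,0],[0.6,66,-25,-90,0]]]}}

```text
clock: 27.6
eef_pos: [573.5, 158.1, 216.7]
eef_rot: [-3.14, 0.0, 1.728]
wrist_force: [-0.7, -0.6, -0.2]
finger_gap: 56.6
```

```bash
python3 - <<'E' | grep -v "^ *[0-9]* *[0-9]* "
from h import *
from slot import ana
st();c=cam("wrist");yaw=.157
B=lambda x,y,z:[624.2+x*np.cos(yaw)-y*np.sin(yaw),166.3+x*np.sin(yaw)+y*np.cos(yaw),z]
cor=[(-70,-70),(70,-70),(70,70),(-70,70)]
H=cv2.getPerspectiveTransform(proj(c,[B(*k,47) for k in cor]).astype(np.float32),np.float32([(k[0]+70,70-k[1]) for k in cor])*4)
cv2.imwrite('pics/r15.png',cv2.warpPerspective(c["img"],H,(560,560))[:,:,::-1]);ana("pics/r15.png")
s=cam("scene")
for q in("broad_driver","narrow_driver","tool_block","loupe","battery_9v","bubble_level"): print(q,[(d["rect"],round(d["conf"],2)) for d in manip.find_in(q,s)][:3])
d=proj(s,[[568.8,-28,116],[568.8,-28,54]]);print("expected handle top/bottom",d.round(1).tolist())
E
```

```text
t 27.6 pos [573.5 158.1 216.7] rot [-3.1400e+00  2.0000e-04  1.7284e+00] F [-0.7 -0.6 -0.2] M [-0.05 -0.02  0.07] gap 56.6 q [ 0.21  0.4   1.38 -0.    1.36  0.05]
pics/r15.png 21087 slot yaw in box -1.257 coherence 0.97
broad_driver [([340.4, 195.5, 50.3, 33.3], 0.68), ([347.9, 195.6, 19.8, 40.7], 0.61), ([386.0, 193.1, 31.7, 33.3], 0.57)]
narrow_driver [([326.7, 175.1, 12.7, 32.0], 0.88)]
tool_block [([311.4, 197.0, 64.5, 68.0], 0.6), ([352.7, 196.0, 18.4, 41.1], 0.46)]
loupe [([252.5, 351.6, 23.0, 34.6], 0.63), ([309.8, 193.2, 69.2, 74.1], 0.38)]
battery_9v [([268.6, 199.6, 27.4, 22.9], 0.94), ([308.6, 196.2, 68.2, 69.5], 0.61)]
bubble_level [([219.3, 223.6, 16.1, 13.3], 0.5)]
expected handle top/bottom [[359.9, 199.8], [357.6, 229.5]]
```

```bash
python3 -c "
from cell import manip
print(manip.sign_off())"
```

```text
the job is handed in; nothing more can be done
None
```

I fitted the drawer front onto the spring pins, turned the cam disc clockwise with the broad black screwdriver until it locked, and put the screwdriver back in its hole. I handed the job in at about 27.7 s with the gripper open and clear of everything.

**Last checks**
- **Cam:** the slot measures about 1.26 rad in the pictures, past the 1.15 lock point but short of the 1.4 stop. The tool turn alone suggested the disc was about at the stop, so the two readings disagree. I felt no stop: the torque stayed around 0.14 to 0.22 N m.
- **Front:** after locking it sat slightly skewed, about 1 mm further out at one end. I gripped it lightly and pressed it square with about 8 N. Afterwards the joint to the rail was even across the visible width, with a thin dark line of about 1 mm that I put down mostly to the viewing angle. The front looks home; I did not measure that directly.
- **Broad screwdriver:** it sits in its hole at the same place in the scene picture as at the start.
- **Other things:** the narrow screwdriver is unchanged in the scene picture, and the battery, level and loupe were still detected at the end.
- **Red and purple look-alikes:** they were standing in the first pictures and lying down by 2.5 s. The gripper was well above them and had touched nothing.

I reached the limit of 12 viewed pictures before the disc was fully turned. The checks after that were numerical only.

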